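Hold a seized shaker in the trigger vise for opening

ROBOT

A 7-joint arm with a two-finger parallel gripper is mounted at the origin on a cart in front of the work surface, level with it; the furniture and walls round the work are solid. World frame = base frame: x ahead of the robot, y to its left, z up, the work surface at z = 0. Lengths are in mm, angles in rad, forces in N, time in s.
With the tool pointing down it reaches from about 350 to 900 mm from the base axis. Payload 7.2 kg.
Tool frame: the origin (TCP) lies at the very end of the fingers, on their centre line; the grasp point (between the pads) lies 19 mm behind it; z points along the fingers, y is the direction in which the jaws open and shut (so a half turn about z gives the same grasp; the last joint's range is limited). The gripper opens to 88 mm and grips with 3 to 60 N. Pads are 20 mm wide; open, the fingers measure 115 mm over their backs; the gripper's body (75 mm by 178 mm) begins 61 mm behind the grasp point.
Start: joints at [-1.254, 0.411, -0.013, 1.596, 0.006, 1.134, -0.082], TCP at [234.618, 579.296, 222.653] pointing down, gripper open.
Joint ranges: [-2.95, 2.95], [-0.29, 1.99], [-1.47, 1.44], [0.14, 2.54], [-1.03, 4.17], [0.13, 1.85], [-2.86, 2.86]. Speed limits (rad/s): [2.39, 2.39, 3.01, 3.01, 3.14, 3.14, 3.14].

INTERFACE

Orientations are given as a rotation vector (axis times angle).
In Python, from plant import manip, cams gives the robot as it stands.
- The arm moves only by the tool move_arm, never from a script. Its argument "increments" is a list of rows, each a list of 5 numbers: the closure in counts, from 0 (fully open) to 255 (shut), then the shift along the tool's x, y, z in m, then the turn about the tool's z in rad. In form: [[jaw, tx, ty, tz, spin], ...]. A call has 1 to 5 rows; each row shifts and turns the commanded pose from where the row before left it, along the tool's axes as they then stand; what a row does not reach is not made up. A row lasts 1/10 s, in which the tool goes at most 50 mm and 8.59 degrees, less where a joint would pass 70% of its speed; a pose out of reach is approached as far as the arm can. A call is refused whole if a number of a shift passes 0.05 or a number of a turn 0.15, either way. A call with a gripper value outside its range is refused whole. The fingers move at their own pace and stop on an object; "force" is the grip in N (left out, the last holds). Time passes only in rows, so rows that do not move let the fingers close. It gives the time, the measured TCP pose, the force and the opening at its end, in the units of the state.
- manip.read_state(): the state, without advancing time (a new reading comes with each control period).
- cams.capture(name): name is "side" or "top" or "wrist"; returns the picture (420x560x3 uint8, blue, green, red); there is no depth.
- cams.camera_info(name): a dict with "K" (3x3 intrinsics, pixels), "distortion" ([k1, k2, p1, p2, k3] as OpenCV has them; the pictures are not rectified), "R" (3x3) and "t" (3): a world point X has camera coordinates R X + t; the wrist camera has in their place "hand_eye" (4x4, takes a point from camera to tool coordinates, whose origin is the TCP and whose axes are the flange's). Camera axes: x right, y down, z forward; pixel columns grow to the right and rows downward; lengths in mm; the calibration is good to about 2 mm. A picture is of the moment at which its call begins: read the wrist's pose just before it. camera_info takes no time and is no camera call.
- manip.close_job(): hands the job in, once; it reports no verdict.
The state is a dict: "clock": time; "qpos": joint angles; "dq": joint speeds; "joint_efforts": joint torques, N m; "eef_pos": TCP position; "orientation": TCP orientation; "contact_force": force on the tool from outside, world axes, zero at the start; "wrist_torque": the same for the moment, N m; "grip_width": finger opening in mm.
Only numpy, scipy, OpenCV 4.12 (cv2) and the standard library are available. Lean on these libraries where they do the work, as an engineer would, in place of code of your own. Each camera call takes 0.05 s, during which the arm holds its last target.

TASK

The screw cap of the glass shaker has seized: stand the shaker upright on the vise's plank, in front of the V block, let go of it, and pump the trigger of the vise with full squeezes, letting it spring right back after each one, until the round pad presses the shaker into the V block with the pad's spring about half pressed in - a pad that only just touches would let it turn, a spring pressed hard in would crack the glass. Move the pad by the trigger only, and finish while holding the trigger fully squeezed, so that the pad cannot slip back while I unscrew the cap. Do not knock the shaker over, and leave the glass bowl, the spoon rest and the match box where they are.

Things in the scene. Friction and masses are not known exactly. Their poses are not given: they have to be found in the camera images.
- shaker: the shaker: an upright round grey shaker of glass and steel, 44 mm in diameter, 89 mm tall, 0.12 kg (varies by a quarter); the upper 23 mm are the steel cap. Origin: centre of its underside, z up. It stands free on the wooden sink cover, whose top is at z = 0.195
- vise: trigger vise, fixed on the sink cover: wooden plank 264 x 92 mm (top 15 mm up) with, in a row, an upright black handle bar and its trigger, two steel cheeks, a toothed rod with a sprung pad, a V block. Origin on the cover, z up, +x along the rod from handle to V block. In mm: plank x -119..145; cheeks x -94..-18, y +-15, top z 86; handle x -94.5..-85.5, y +-12, top z 134
- seat (a point): top of the plank under the middle of a shaker that touches both walls of the V block; axes of the vise, 98 mm along +x from its origin, 15 mm up. A shaker set down upright up to 12 mm short of it (towards the pad) and 10 mm to a side is pushed home by the pad
- grip (a point): where to squeeze, 120 mm above the cover, axes of the vise: middle between the back of the handle (12 mm towards -x) and the front of the trigger's finger bump (12 mm towards +x when fully squeezed, 29 mm when released). Fingers come from above, one behind the handle, one before the trigger, and close along the vise's x; opened 68 mm or more they clear the released trigger. Cheeks end 34 mm below
- trigger_swing (a joint): rad: 0 released (a spring, 2 to 4 N at the bump, brings it back), 0.40 fully squeezed, at its stop; the bump moves 17 mm. Each full squeeze and full release advances the rod by one tooth, 5 mm (the first may give less); a squeeze that stops short, or starts before the trigger has sprung right back, may miss its tooth. With the pad on the shaker it takes up to 11 N more
- rod_slide (a joint): how far the rod is advanced, m: 0 drawn back, grows towards the V block. Brake and pawl hold it; with the pad pressing it slips back about 2 mm when the trigger is let go, and is brought forward again, a tooth farther, by the next squeeze
- pad_spring (a joint): how far the pad's spring is pressed in, m: 0 free, 0.018 fully in, 1.25 N per mm; seen as a shiny cup sliding back over a coil spring. With the shaker home and the trigger held squeezed it reads about 0.005 in the first squeeze that really presses, 0.0095 in the next (about half: right), 0.014 in a third (too hard); a fourth cracks the glass. It reads 2 mm less while the trigger is let go
- glass_bowl: bystander: clear glass bowl, 117 mm wide, 50 mm high; origin: centre of its underside
- spoon_rest: bystander: small boat-shaped dish, 38 x 68 x 16 mm; origin: centre of its underside
- match_box: bystander: match box, 34 x 54 x 14 mm; origin: centre of its underside
- vblock: V block of the vise: wood, two walls faced with smooth black plastic at right angles, open towards the pad; in the vise's axes and from its origin x 101..143, y +-38, top z 62 mm. Origin and axes are those of the vise
- pad: the round pad of smooth black plastic, 35 mm in diameter, on the front end of the rod, facing +x of the vise. Origin: centre of its front face, 40 mm above the cover. At the start it stands 17 to 36 mm short of a shaker on its seat
- trigger: the trigger: an upright black lever in front of the handle (+x side) with a rounded finger bump, a roll 12 mm in diameter, 24 mm long across the vise, 42 mm above its pivot. Origin: its pivot, 70 mm towards -x from the vise's origin, 78 mm up
- rod: the toothed steel rod along the vise's x, 12 mm high, 40 mm above the cover, with its pad; its back end sticks out behind the handle. Not to be pushed by hand. Its origin is 40 mm above the vise's origin, shifted along +x by joint rod_slide; same axes

How it is judged:
By the outcome, as a careful person would: the job done as asked, in the order asked, and still so for the second after the job is handed in, while the arm keeps its last pose, push and grip.
It also fails if it takes over 58 s, if anything falls off the work surface, if the arm or the gripper's body presses on something with over 40 N, if the wrist force passes 120 N, or if a joint passes its speed limit or range.

## Working session

There is one attempt and no reset: what is moved stays moved. The work goes in short steps, Python scripts to look and compute and a tool call to move; the robot and the scene stay as the last step left them, time stands still between calls to the robot, and variables do not carry over. Pictures are saved under pics/ and viewed, and the job is handed in when it is done.

Besides the shell and the picture viewer there is one more tool, called after "Request:" as name([rows], argument=value, ...), one row to a line, values as JSON. move_arm: Moves the arm, as the interface text tells. Its arguments: {"type":"object","properties":{"increments":{"type":"array","items":{"type":"array","items":{"type":"number"}}},"force":{"type":"number"}},"required":["increments"]}

```bash
ls; mkdir -p pics
python3 - <<'E'
from plant import manip, cams
import cv2
s=manip.read_state()
print(s)
for n in ["side","top","wrist"]:
    cv2.imwrite(f"pics/{n}0.png",cams.capture(n))
    print(n,cams.camera_info(n))
E
```

```text
pics
{'clock': 0.0, 'qpos': array([-1.25418039,  0.41188742, -0.01272689,  1.59703961,  0.00560126,
        1.13429618, -0.08218074]), 'dq': array([-0.00056509, -0.0006177 ,  0.00109778,  0.00051323,  0.00191627,
        0.00016514,  0.00079958]), 'joint_efforts': array([ 1.10966859e-03, -5.87968075e+01,  6.42375425e-01, -2.91064221e+01,
       -5.37607551e-02,  1.85361301e-02,  1.32555883e-04]), 'eef_pos': array([234.45941767, 578.81069934, 221.81859078]), 'orientation': array([-6.00617187e-01, -3.08344185e+00,  2.48579196e-03]), 'contact_force': array([-1.24479842,  0.22862844,  0.01389775]), 'wrist_torque': array([ 0.01415324, -0.03258225, -0.03449666]), 'grip_width': 87.93598998679725}
side {'K': array([[384.26795405,   0.        , 278.37249067],
       [  0.        , 384.26795405, 210.38293648],
       [  0.        ,   0.        ,   1.        ]]), 'distortion': array([-0.10249857,  0.        ,  0.        ,  0.        ,  0.        ]), 'R': array([[-0.98851534, -0.15077997,  0.01013987],
       [-0.07995464,  0.4648862 , -0.88175284],
       [ 0.12823678, -0.87243694, -0.4716027 ]
[... 431 characters left out ...]
95, -0.01764492, -0.99437003]]), 't': array([-133.41217958,  591.16713867, 1102.68533067])}
wrist {'K': array([[293.41706316,   0.        , 280.38083522],
       [  0.        , 293.41706316, 205.42691417],
       [  0.        ,   0.        ,   1.        ]]), 'distortion': array([-0.02422324,  0.        ,  0.        ,  0.        ,  0.        ]), 'hand_eye': array([[ 1.49061021e-04, -9.66132261e-01, -2.58047346e-01,
         7.09789103e+01],
       [ 9.99999234e-01,  4.60980594e-04, -1.14826725e-03,
        -5.86593946e-01],
       [ 1.22833286e-03, -2.58046977e-01,  9.66131590e-01,
        -1.61834212e+02],
       [ 0.00000000e+00,  0.00000000e+00,  0.00000000e+00,
         1.00000000e+00]])}
```

View pics/side0.png

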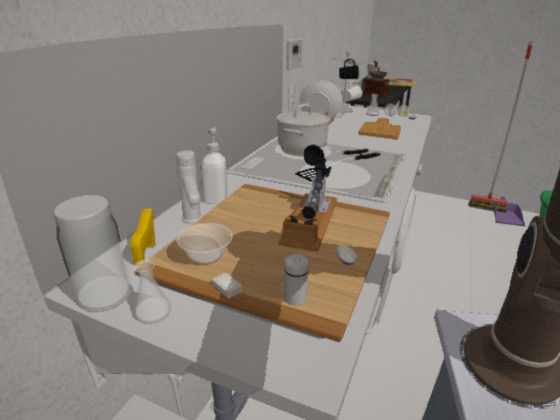

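View pics/top0.png

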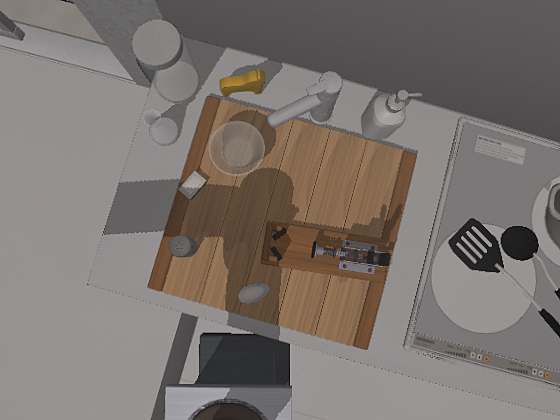

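View pics/wrist0.png

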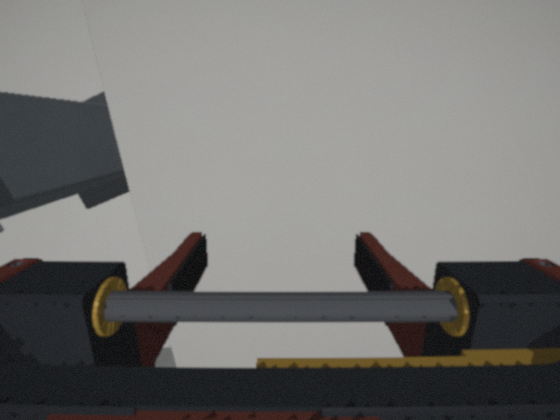

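```bash
cat > h.py <<'E'
from plant import manip, cams
import cv2, numpy as np
from scipy.spatial.transform import Rotation as Ro
def cam(n,s=None):
    i=cams.camera_info(n); K=np.array(i["K"]);d=np.array(i["distortion"])
    if n=="wrist":
        s=s or manip.read_state()
        T=np.eye(4);T[:3,:3]=Ro.from_rotvec(s["orientation"]).as_matrix();T[:3,3]=s["eef_pos"]
        M=np.linalg.inv(T@np.array(i["hand_eye"]))
        R,t=M[:3,:3],M[:3,3]
    else: R,t=np.array(i["R"]),np.array(i["t"])
    return K,d,R,t
def ray(c,px):
    K,d,R,t=c
    p=cv2.undistortPoints(np.array(px,float).reshape(-1,1,2),K,d).reshape(-1,2)
    D=np.c_[p,np.ones(len(p))]@R
    return -R.T@t,D
def onz(c,px,z):
    o,D=ray(c,px); return o+D*((z-o[2])/D[:,2])[:,None]
def proj(c,X):
    K,d,R,t=c
    return cv2.projectPoints(np.array(X,float).reshape(-1,3),cv2.Rodrigues(R)[0],t,K,d)[0].reshape(-1,2)
def tri(c1,p1,c2,p2):
    o1,d1=ray(c1,p1);o2,d2=ray(c2,p2);d1=d1[0];d2=d2[0]
    a=np.linalg.lstsq(np.c_[d1,-d2],o2-o1,rcond=None)[0]
    q1=o1+a[0]*d1;q2=o2+a[1]*d2
    return (q1+q2)/2,np.linalg.norm(q1-q2)
E
python3 - <<'E'
import cv2
t=cv2.imread("pics/top0.png");s=cv2.imread("pics/side0.png")
cv2.imwrite("pics/topv.png",cv2.resize(t[205:295,250:410],None,fx=5,fy=5,interpolation=cv2.INTER_CUBIC))
cv2.imwrite("pics/tops.png",cv2.resize(t[220:310,140:280],None,fx=5,fy=5,interpolation=cv2.INTER_CUBIC))
cv2.imwrite("pics/sidev.png",cv2.resize(s[140:310,270:370],None,fx=3.5,fy=3.5,interpolation=cv2.INTER_CUBIC))
E
```

```text
(no output)
```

View pics/topv.png

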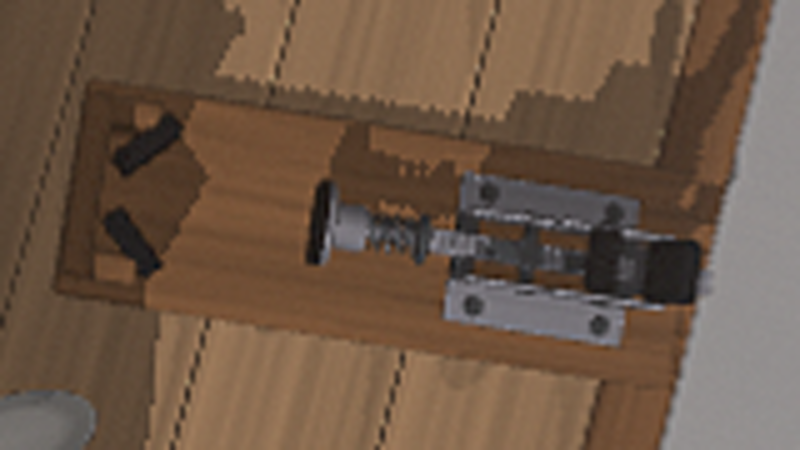

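View pics/tops.png

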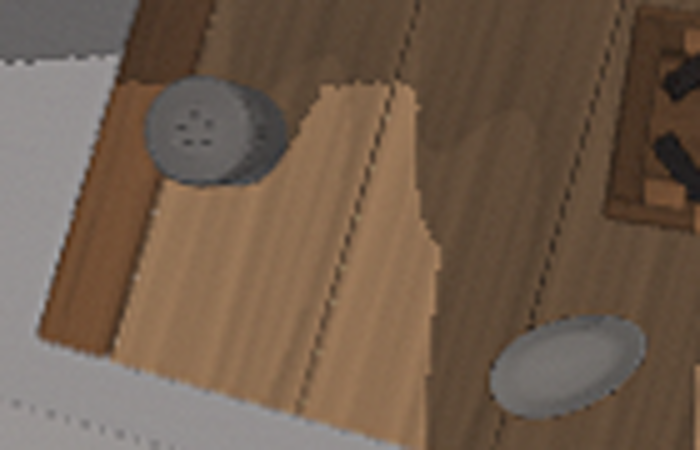

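View pics/sidev.png

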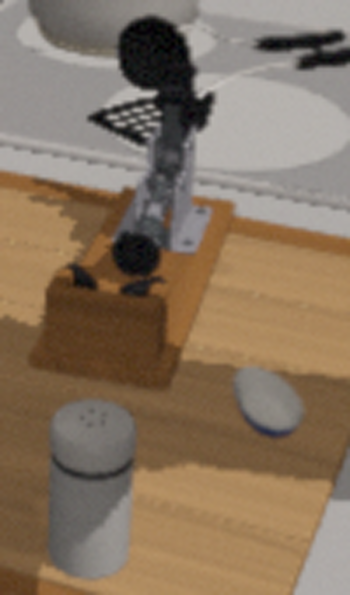

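Run:
```python
from h import *
c=cam("top");cs=cam("side")
print("campos",-c[2].T@c[3],-cs[2].T@cs[3])
f=lambda x,y,ox,oy:(x/5+ox,y/5+oy)
sh=onz(c,[f(198.5,130,140,220)],284)[0];print("shaker top",sh)
# side: cap circle centre approx
print("shaker from side",onz(cs,[(270+93/3.5,140+416/3.5)],284)[0])
A=onz(c,[f(90,82,250,205),f(57,292,250,205),f(725,188,250,205),f(590,378,250,205),f(370,127,250,205)],210);print(A)
y1=A[2]-A[0];y2=A[3]-A[1];e=A[1]-A[0]
for v in(y1,y2):print("axis -x dir",np.degrees(np.arctan2(-v[1],-v[0])),np.linalg.norm(v))
print(np.linalg.norm(e),np.degrees(np.arctan2(e[1],e[0])))
```

```text
campos [ 474.47146871 -104.77067463 1160.64303948] [445.67512409 626.95119951 673.29680257]
shaker top [494.89892642  73.96667901 284.        ]
shaker from side [493.2734612   78.42508836 284.        ]
[[ 551.27654397  -95.40799699  210.        ]
 [ 462.93806082  -83.03379108  210.        ]
 [ 510.13685607 -365.32872215  210.        ]
 [ 429.7175354  -307.19390781  210.        ]
 [ 533.97804154 -213.96886262  210.        ]]
axis -x dir 81.33401602731944 273.03785779950505
axis -x dir 81.57012488073056 226.60838740522112
89.20094493493923 172.02605237439172
```

Request:
move_arm([
  [0,0,0,-0.04,0.14],
  [0,0,0,-0.04,0.14],
  [0,0,0,-0.04,0.14],
  [0,0,0,-0.04,0.14],
  [0,0,0,0,0.14],
], force=20)

```text
clock: 0.65
eef_pos: [235.3, 580.9, 388.8]
orientation: [-1.628, -2.684, -0.014]
contact_force: [-0.1, -0.5, -0.3]
grip_width: 87.5
```

```bash
cat >> h.py <<'E'
def st():
    s=manip.read_state();R=Ro.from_rotvec(s["orientation"]).as_matrix()
    print("t",round(s["clock"],2),"tcp",s["eef_pos"].round(1),"jawyaw",np.degrees(np.arctan2(R[1,1],R[0,1])).round(2),"tilt",np.degrees(np.arccos(-R[2,2])).round(2),"F",s["contact_force"].round(1),"w",round(s["grip_width"],1),"q",s["qpos"].round(2))
    return s,R
def to(p):
    s,R=st(); print("tool shift mm",((np.array(p)-s["eef_pos"])@R).round(1))
E
python3 -c "
from h import *
to([494.5,75,360])"
```

```text
t 0.65 tcp [235.3 580.9 388.8] jawyaw 27.51 tilt 0.51 F [-0.1 -0.5 -0.3] w 87.5 q [-1.35  0.32  0.13  1.34 -0.04  1.47 -0.75]
tool shift mm [-568.6   -3.9   25.1]
```

Request:
move_arm([
  [0,-0.05,0,0,0],
  [0,-0.05,0,0,0],
  [0,-0.05,0,0,0],
  [0,-0.05,0,0,0],
  [0,-0.05,0,0,0],
])

```text
clock: 1.15
eef_pos: [351.9, 356.2, 382.5]
orientation: [-1.621, -2.691, 0.0]
contact_force: [0.8, 0.9, 0.2]
grip_width: 87.9
```

Request:
move_arm([
  [0,-0.05,0,0,0],
  [0,-0.05,0,0,0],
  [0,-0.05,0,0,0],
  [0,-0.04,0,0,0],
  [0,0,0,0,0.14],
])

```text
clock: 1.65
eef_pos: [442.5, 184.2, 383.1]
orientation: [1.814, 2.563, 0.0]
contact_force: [-0.7, -0.1, -0.7]
grip_width: 87.9
```

Request:
move_arm([
  [0,0,0,0,0.14],
  [0,0,0,0,0.14],
  [0,0,0,0,0.14],
  [0,0,0,0,0.08],
  [0,0,0,0,0],
])

```text
clock: 2.15
eef_pos: [440.0, 190.1, 382.5]
orientation: [-2.387, -2.043, 0.001]
contact_force: [0.0, -0.0, -0.4]
grip_width: 87.8
```

```bash
python3 -c "
from h import *
to([494.5,75,360])
cv2.imwrite('pics/w1.png',cams.capture('wrist'))
cv2.imwrite('pics/t1.png',cams.capture('top'))
"
```

```text
t 2.15 tcp [440.  190.1 382.5] jawyaw -8.89 tilt 0.02 F [ 0.  -0.  -0.4] w 87.8 q [-0.91  0.04  0.42  1.7  -0.02  1.4  -0.64]
tool shift mm [-105.3   71.6   22.5]
```

View pics/w1.png

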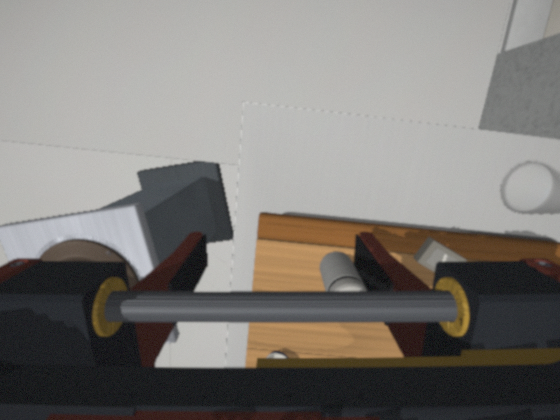

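Request:
move_arm([
  [0,-0.045,0.018,0,0],
  [0,-0.045,0.018,0,0],
  [0,-0.045,0.018,0,0],
  [0,-0.03,0.018,0,0],
  [0,0,0,0,0],
])

```text
clock: 2.75
eef_pos: [486.7, 10.9, 383.0]
orientation: [2.39, 2.036, 0.0]
contact_force: [0.2, 0.4, -0.8]
grip_width: 87.9
```

```bash
python3 -c "
from h import *
to([494.5,75,360])
cv2.imwrite('pics/w2.png',cams.capture('wrist'))
"
```

```text
t 2.75 tcp [486.7  10.9 383. ] jawyaw -9.14 tilt 0.1 F [ 0.2  0.4 -0.8] w 87.9 q [-0.7   0.05  0.62  1.7  -0.03  1.4  -0.24]
tool shift mm [64.6 -2.6 23. ]
```

View pics/w2.png

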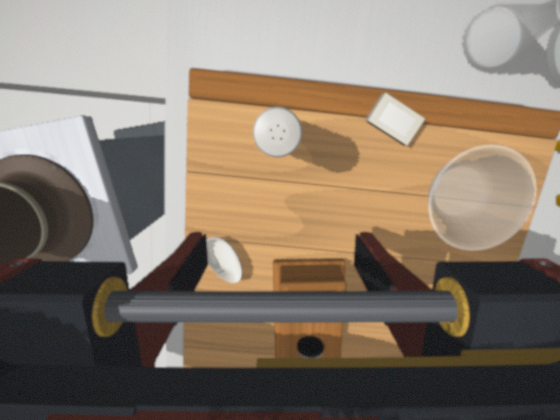

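Run:
```python
from h import *
c=cam("wrist")
im=cv2.imread("pics/w2.png")
g=cv2.cvtColor(im,cv2.COLOR_BGR2HSV)
m=((g[...,1]<60)&(g[...,2]>90)).astype(np.uint8)
m[:95]=0;m[170:]=0;m[:,:245]=0;m[:,310:]=0
cn=max(cv2.findContours(m,0,2)[0],key=cv2.contourArea)
print(cv2.boundingRect(cn),cv2.fitEllipse(cn),cv2.minEnclosingCircle(cn))
print(onz(c,[cv2.fitEllipse(cn)[0]],284))
print("cap dots centre",onz(c,[(278,132)],284))
print("plank corners",onz(c,[(274,261),(344,261)],210))
cv2.imwrite("pics/w2c.png",cv2.resize(im[60:380,180:360],None,fx=3,fy=1.8,interpolation=cv2.INTER_CUBIC)[:600])
```

```text
(253, 107, 49, 50) ((277.07513427734375, 131.44845581054688), (47.98583984375, 49.30744171142578), 174.92893981933594) ((277.3386535644531, 131.30577087402344), 25.118803024291992)
[[492.97438425  79.67311275 284.        ]]
cap dots centre [[493.68918747  79.09146833 284.        ]]
plank corners [[463.3666067  -75.19085291 210.        ]
 [549.54065832 -88.89078893 210.        ]]
```

View pics/w2c.png

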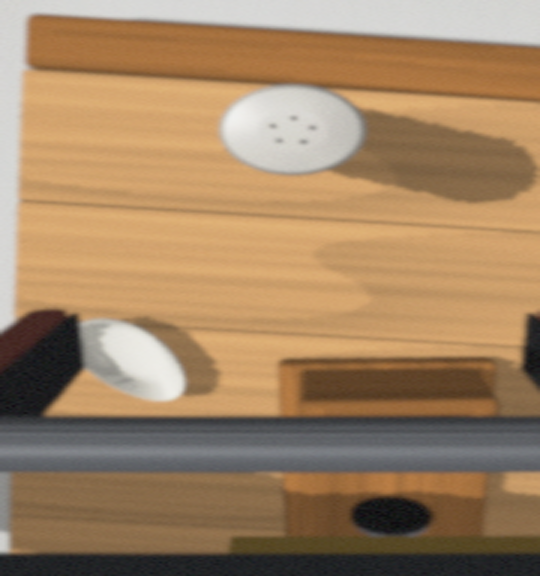

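```bash
python3 -c "
from h import *
to([494,78.5,251])
"
```

```text
t 2.8 tcp [486.3  13.9 382.8] jawyaw -8.98 tilt 0.02 F [-0.4  0.5 -0.3] w 87.9 q [-0.7   0.05  0.61  1.7  -0.03  1.4  -0.24]
tool shift mm [ 65.   -2.5 131.8]
```

Request:
move_arm([
  [0,0.032,-0.0025,0,0],
  [0,0.031,0,0,0],
  [0,0,0,0.03,0],
  [0,0,0,0.03,0],
  [0,0,0,0,0],
])

```text
clock: 3.3
eef_pos: [490.7, 80.3, 319.3]
orientation: [-2.38, -2.047, 0.009]
contact_force: [-1.1, -0.0, 0.5]
grip_width: 87.6
```

```bash
python3 -c "
from h import *
to([494,77,251])
cv2.imwrite('pics/w3.png',cams.capture('wrist'))
"
```

```text
t 3.3 tcp [490.7  80.3 319.3] jawyaw -8.59 tilt 0.37 F [-1.1 -0.   0.5] w 87.6 q [-0.76  0.12  0.56  1.78 -0.06  1.27 -0.33]
tool shift mm [-2.6  4.1 68.3]
```

View pics/w3.png

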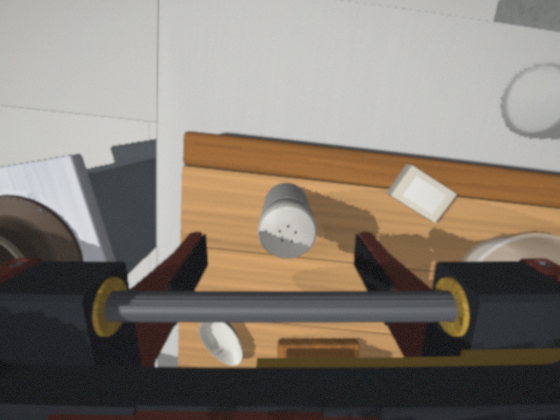

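```bash
python3 -c "
from h import *
to([494,77,251])
print(onz(cam('wrist'),[(287,231)],284))
"
```

```text
t 3.35 tcp [491.9  79.9 321.6] jawyaw -8.66 tilt 0.2 F [-0.1 -0.4  0.4] w 88.2 q [-0.76  0.11  0.56  1.78 -0.06  1.27 -0.33]
tool shift mm [-2.5  2.7 70.6]
[[495.30401128  76.64574943 284.        ]]
```

Request:
move_arm([
  [0,0,0.002,0.02,0],
  [0,0,0,0.02,0],
  [0,0,0,0.02,0],
  [0,0,0,0.0075,0],
  [0,0,0,0,0],
])

```text
clock: 3.85
eef_pos: [495.2, 78.9, 255.6]
orientation: [-2.385, -2.045, 0.0]
contact_force: [-0.1, 1.2, -0.2]
grip_width: 87.8
```

```bash
python3 -c "
from h import *
to([494,77,251])
s=manip.read_state()
im=cams.capture('wrist');cv2.imwrite('pics/w4.png',im)
"
```

```text
t 3.85 tcp [495.2  78.9 255.6] jawyaw -8.78 tilt 0.01 F [-0.1  1.2 -0.2] w 87.8 q [-0.74  0.17  0.56  1.87 -0.1   1.12 -0.29]
tool shift mm [-2.1 -0.9  4.6]
```

View pics/w4.png

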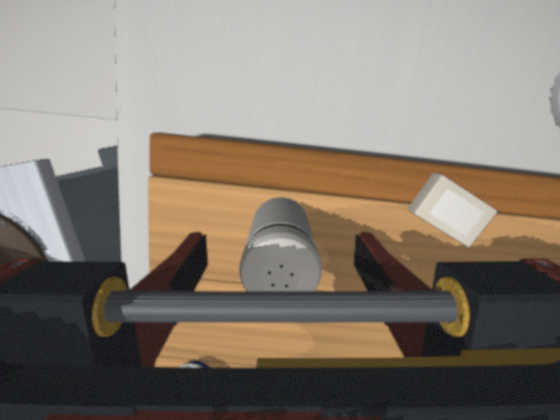

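Request:
move_arm([
  [0,-0.002,0,0.004,0],
  [255,0,0,0,0],
  [255,0,0,0,0],
  [255,0,0,0,0],
  [255,0,0,0,0],
], force=20)

```text
clock: 4.4
eef_pos: [495.0, 76.6, 251.4]
orientation: [2.386, 2.044, 0.001]
contact_force: [0.1, -0.0, 0.7]
grip_width: 59.2
```

Request:
move_arm([
  [255,0,0,0,0],
  [255,0,0,0,0],
  [255,0,0,0,0],
  [255,0,0,0,0],
])

```text
clock: 4.8
eef_pos: [494.8, 76.5, 251.2]
orientation: [-2.386, -2.044, -0.0]
contact_force: [0.1, -0.9, 0.1]
grip_width: 42.9
```

```bash
python3 -c "
from h import *
st()"
```

```text
t 4.8 tcp [494.8  76.5 251.2] jawyaw -8.82 tilt 0.0 F [ 0.1 -0.9  0.1] w 42.9 q [-0.73  0.18  0.56  1.88 -0.1   1.11 -0.29]
```

Request:
move_arm([
  [255,0,0,-0.02,0],
  [255,0,0,-0.04,0],
  [255,0,0,-0.04,0],
  [255,-0.03,0,-0.02,0],
  [255,-0.04,0,0,0],
])

```text
clock: 5.3
eef_pos: [485.4, 8.2, 373.7]
orientation: [2.38, 2.047, 0.006]
contact_force: [0.4, -1.3, -1.9]
grip_width: 43.3
```

Request:
move_arm([
  [255,-0.04,0,0,0],
  [255,-0.04,0,0,0],
  [255,-0.03,0,0,0],
  [255,0,0,0,0],
  [255,0,0,0,0],
])

```text
clock: 5.8
eef_pos: [467.0, -101.6, 371.1]
orientation: [-2.387, -2.042, -0.001]
contact_force: [-0.4, -0.1, -1.3]
grip_width: 43.4
```

```bash
python3 -c "
from h import *
s,R=st()
cv2.imwrite('pics/w5.png',cams.capture('wrist'))
cv2.imwrite('pics/t5.png',cams.capture('top')[180:330,100:420])
cv2.imwrite('pics/s5.png',cams.capture('side'))
st()
"
```

```text
t 5.8 tcp [ 467.  -101.6  371.1] jawyaw -8.91 tilt 0.03 F [-0.4 -0.1 -1.3] w 43.4 q [-0.57  0.03  0.72  1.74 -0.02  1.38 -0.  ]
t 5.95 tcp [ 467.5 -100.1  370.9] jawyaw -8.71 tilt 0.03 F [ 0.1  0.4 -1.1] w 43.2 q [-0.57  0.04  0.72  1.74 -0.02  1.38 -0.  ]
```

View pics/w5.png

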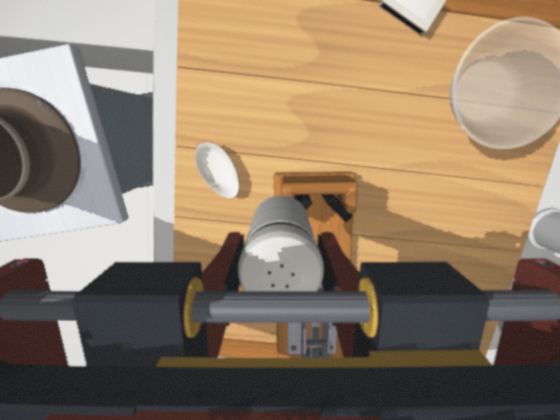

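View pics/s5.png

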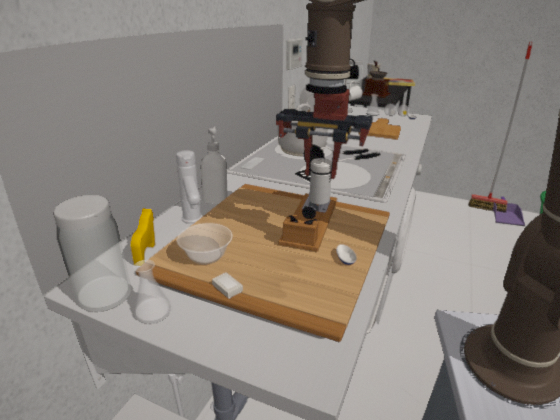

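View pics/t5.png

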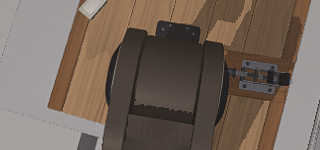

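Run:
```python
import cv2
im=cv2.imread("pics/w5.png")
cv2.imwrite("pics/w5c.png",cv2.resize(im[160:365,240:400],None,fx=5,fy=2.9,interpolation=cv2.INTER_CUBIC))
```

```text
(no output)
```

View pics/w5c.png

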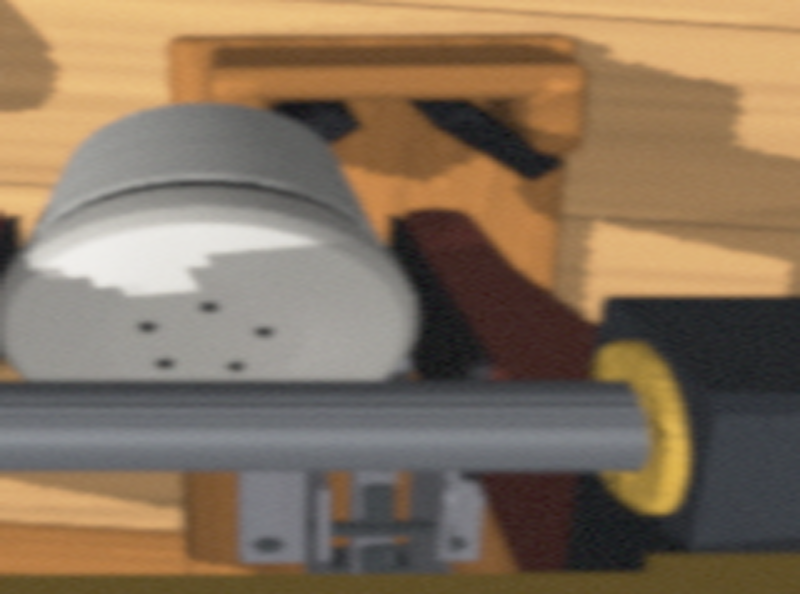

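Run:
```python
from h import *
s=manip.read_state(); s=dict(s); s["eef_pos"]=np.array([467,-101.6,371.1]); 
c=cam("wrist",s)
f=lambda x,y:(240+x/5,160+y/2.9)
P=onz(c,[f(172,38),f(575,38)],210);V=onz(c,[f(212,68),f(582,68)],257)
for Q,x in((P,145),(V,143)):
    e=Q[0]-Q[1];yaw=np.arctan2(-e[0],e[1]) if 0 else np.arctan2(e[1],e[0])-np.pi/2
    m=Q.mean(0);u=np.array([np.cos(np.radians(81.4)),np.sin(np.radians(81.4))])
    print(Q.round(1),np.linalg.norm(e),np.degrees(yaw),"origin",m[:2]-x*u)
# top image more carefully: project hypotheses
```

```text
[[462.6 -80.4 210. ]
 [550.9 -93.8 210. ]] 89.34636798775333 81.34096969914464 origin [ 485.10177747 -230.48034774]
[[470.7 -84.4 257. ]
 [540.6 -95.  257. ]] 70.74508602945576 81.33458831845478 origin [ 484.28117291 -231.09130874]
```

```bash
cat >> h.py <<'E'
VO=np.array([485.2,-231.3,195.]);VY=np.radians(81.4)
VR=np.array([[np.cos(VY),-np.sin(VY),0],[np.sin(VY),np.cos(VY),0],[0,0,1]])
def v2w(p): return VO+np.array(p,float).reshape(-1,3)@VR.T
E
python3 - <<'E'
from h import *
im=cv2.imread("pics/top0.png");c=cam("top")
k=5
big=cv2.resize(im[205:295,250:410],None,fx=k,fy=k,interpolation=cv2.INTER_CUBIC)
def poly(pts,col):
    p=(proj(c,v2w(pts))+0.5-[250,205])*k
    cv2.polylines(big,[p.astype(int)],True,col,1)
rect=lambda x0,x1,y,z:[(x0,-y,z),(x1,-y,z),(x1,y,z),(x0,y,z)]
poly(rect(-119,145,46,15),(0,255,0));poly(rect(101,143,38,62),(255,0,0));poly(rect(-94,-18,15,86),(0,0,255));poly(rect(-94.5,-85.5,12,134),(0,255,255))
cv2.imwrite("pics/ov.png",big)
# pad: face line
p=np.array([(315,205),(310,260)])/k
for q in [(325,183),(308,264),(316,223)]:
    X=onz(c,[(q[0]/k+250-.5,q[1]/k+205-.5)],252 if q[1]<200 else 235)
    print(q,((X-VO)@VR).round(1))
print("seat",v2w([98,0,15]),"grip",v2w([-82.5,0,120]))
E
```

```text
(325, 183) [[ 44.4 -17.9  57. ]]
(308, 264) [[44.7 15.1 40. ]]
(316, 223) [[44. -2. 40.]]
seat [[ 499.85446366 -134.40187466  210.        ]] grip [[ 472.86333417 -312.87240144  315.        ]]
```

View pics/ov.png

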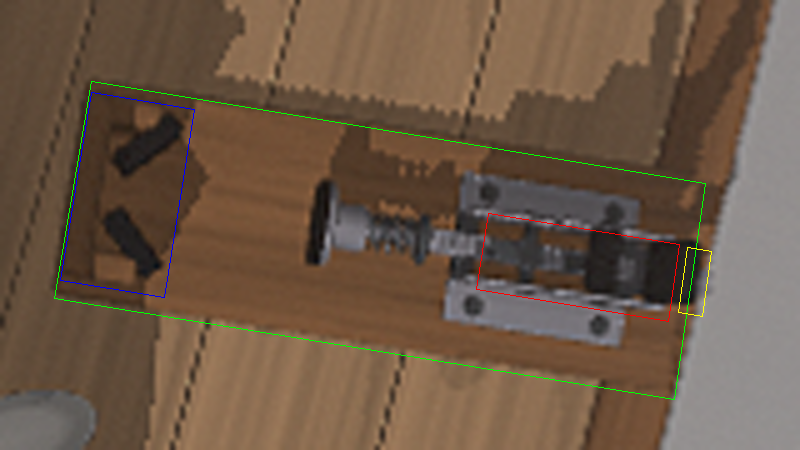

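Run:
```python
from h import *
s=dict(manip.read_state()); s["eef_pos"]=np.array([467,-101.6,371.1]); 
c=cam("wrist",s)
X=onz(c,[(280.6,275.5)],371.1+33)[0];R=Ro.from_rotvec(s["orientation"]).as_matrix()
print("cap centre in tool",R.T@(X-s["eef_pos"]))
print(np.degrees(np.arctan2(R[1,1],R[0,1])))
t=v2w([91,0,15])[0]
to([t[0],t[1],330])
```

```text
cap centre in tool [  0.04335446  -0.67720974 -32.99967815]
-8.710414602153195
t 5.95 tcp [ 467.5 -100.1  370.9] jawyaw -8.71 tilt 0.03 F [ 0.1  0.4 -1.1] w 43.2 q [-0.57  0.04  0.72  1.74 -0.02  1.38 -0.  ]
tool shift mm [-36.   37.3  40.9]
```

Request:
move_arm([
  [255,-0.018,0.018,0,0],
  [255,-0.018,0.019,0,0],
  [255,0,0,0.03,0],
  [255,0,0,0.03,0],
  [255,0,0,0,0],
])

```text
clock: 6.45
eef_pos: [496.8, -140.8, 307.8]
orientation: [-2.38, -2.043, 0.008]
contact_force: [-0.1, 0.5, -0.8]
grip_width: 43.1
```

```bash
python3 -c "
from h import *
t=v2w([91,0,15])[0]
to([t[0],t[1],267])
cv2.imwrite('pics/w6.png',cams.capture('wrist'))
cv2.imwrite('pics/s6.png',cv2.resize(cams.capture('side')[130:280,240:400],None,fx=5,fy=4))
to([t[0],t[1],267])
"
```

```text
t 6.45 tcp [ 496.8 -140.8  307.8] jawyaw -8.72 tilt 0.38 F [-0.1  0.5 -0.8] w 43.1 q [-0.47  0.18  0.77  1.77 -0.13  1.25  0.18]
tool shift mm [-0.2  2.4 40.7]
t 6.55 tcp [ 498.5 -141.8  311.5] jawyaw -8.74 tilt 0.06 F [ 0.5 -0.8 -1.5] w 43.3 q [-0.47  0.18  0.77  1.76 -0.13  1.26  0.18]
tool shift mm [ 0.5  0.3 44.5]
```

View pics/w6.png

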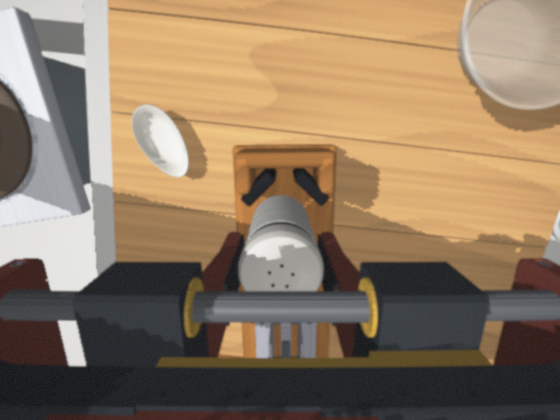

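View pics/s6.png

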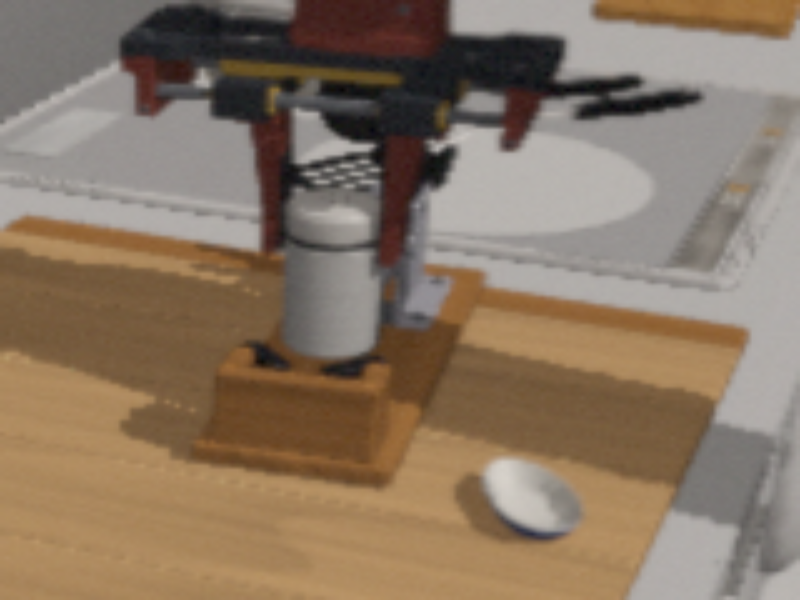

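Run:
```python
from h import *
s=dict(manip.read_state()); s["eef_pos"]=np.array([497.2,-140.8,308.5]); 
c=cam("wrist",s)
for px,z in (((233,147),210),((336,147),210),((245,203),257),((326,201),257),((272,171),257),((296,170),257)):
    print(px,((onz(c,[px],z)-VO)@VR).round(1))
```

```text
(233, 147) [[144.2  43.8  15. ]]
(336, 147) [[144.  -46.1  15. ]]
(245, 203) [[105.9  29.1  62. ]]
(326, 201) [[107.3 -31.7  62. ]]
(272, 171) [[130.    8.6  62. ]]
(296, 170) [[130.7  -9.   62. ]]
```

Request:
move_arm([
  [255,0,0,0.02,0],
  [255,0,0,0.015,0],
  [255,0,0,0.005,0],
  [255,0,0,0,0],
  [255,0,0,0,0],
])

```text
clock: 7.05
eef_pos: [499.0, -142.7, 272.5]
orientation: [2.385, 2.044, 0.002]
contact_force: [0.6, -0.3, -0.6]
grip_width: 43.1
```

Request:
move_arm([
  [255,0,0,0.002,0],
  [255,0,0,0.001,0],
  [255,0,0,0,0],
  [255,0,0,0,0],
])

```text
clock: 7.45
eef_pos: [498.3, -142.6, 268.3]
orientation: [2.386, 2.044, 0.0]
contact_force: [0.3, 0.5, -1.4]
grip_width: 43.2
```

Request:
move_arm([
  [255,0,0,0.001,0],
  [255,0,0,0.001,0],
  [255,0,0,0,0],
])

```text
clock: 7.75
eef_pos: [498.3, -142.7, 266.2]
orientation: [2.386, 2.044, 0.0]
contact_force: [-0.8, -0.2, 0.7]
grip_width: 43.2
```

```bash
python3 -c "
from h import *
for i in range(3): s=manip.read_state();print(s['eef_pos'].round(1),s['contact_force'].round(2))
cv2.imwrite('pics/s7.png',cv2.resize(cams.capture('side')[130:280,240:400],None,fx=5,fy=4))
"
```

```text
[ 498.3 -142.7  266.2] [-0.83 -0.19  0.65]
[ 498.3 -142.7  266.2] [-0.83 -0.19  0.65]
[ 498.3 -142.7  266.2] [-0.83 -0.19  0.65]
```

View pics/s7.png

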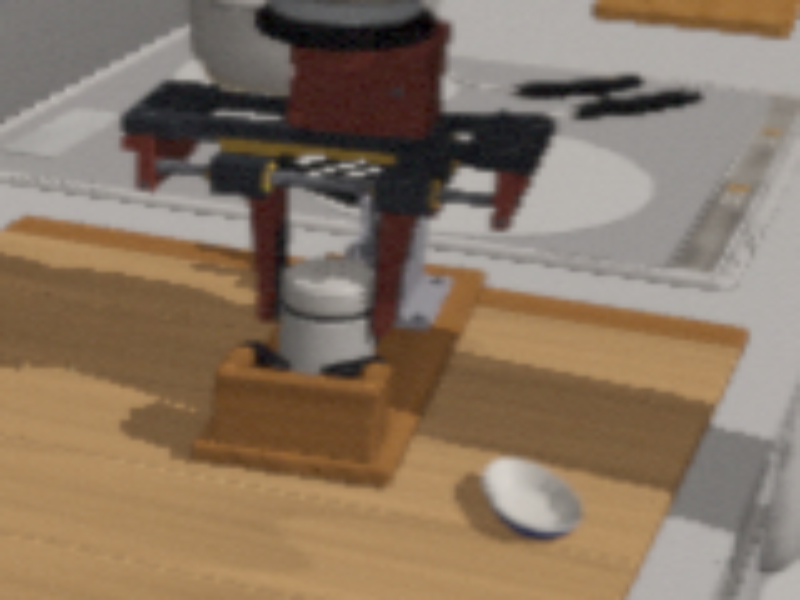

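Request:
move_arm([
  [255,0,0,0.0007,0],
  [255,0,0,0,0],
])

```text
clock: 8.0
eef_pos: [498.4, -142.7, 266.1]
orientation: [-2.386, -2.044, -0.001]
contact_force: [-2.4, 0.7, 7.0]
grip_width: 43.1
```

Firm contact (7 N up). Release.

Request:
move_arm([
  [150,0,0,-0.0005,0],
  [100,0,0,0,0],
  [60,0,0,0,0],
  [0,0,0,0,0],
  [0,0,0,0,0],
])

```text
clock: 8.5
eef_pos: [498.3, -142.6, 265.8]
orientation: [-2.386, -2.044, 0.0]
contact_force: [-0.1, -0.4, 0.4]
grip_width: 71.6
```

Request:
move_arm([
  [0,0,0,0,0],
  [0,0,0,-0.02,0],
  [0,0,0,-0.04,0],
  [0,0,0,-0.05,0],
  [0,0,0,-0.04,0],
])

```text
clock: 9.0
eef_pos: [498.2, -142.9, 418.5]
orientation: [2.386, 2.043, 0.002]
contact_force: [0.0, 0.5, 0.5]
grip_width: 87.7
```

```bash
python3 -c "
from h import *
g=v2w([-82.5,0,0])[0]
to([g[0],g[1],400])
cv2.imwrite('pics/w8.png',cams.capture('wrist'))
cv2.imwrite('pics/s8.png',cv2.resize(cams.capture('side')[130:280,240:400],None,fx=5,fy=4))
"
```

```text
t 9.0 tcp [ 498.2 -142.9  418.5] jawyaw -8.85 tilt 0.08 F [0.  0.5 0.5] w 87.7 q [-0.5   0.12  0.79  1.57 -0.09  1.49  0.14]
tool shift mm [-171.8    1.1   18.4]
```

View pics/w8.png

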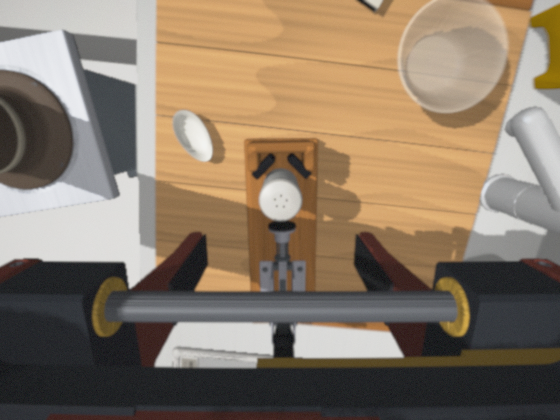

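View pics/s8.png

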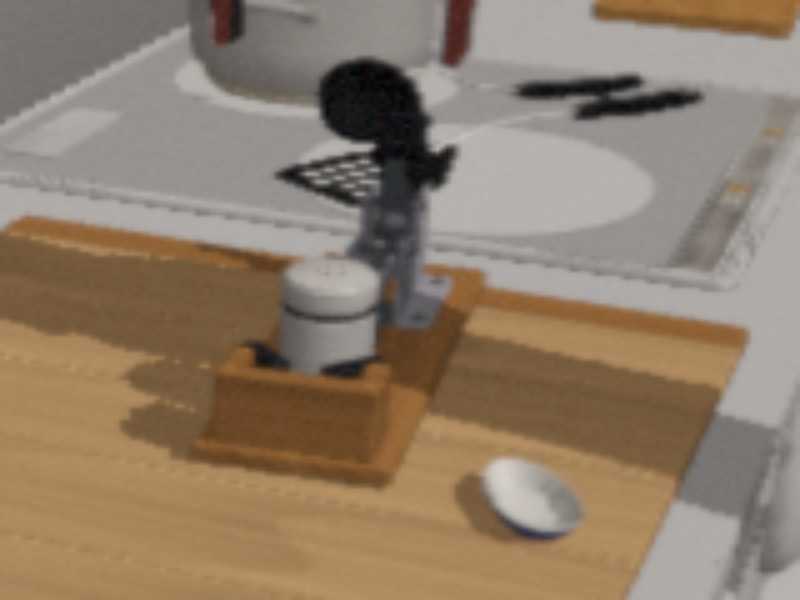

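Request:
move_arm([
  [0,-0.043,0,0,0],
  [0,-0.043,0,0,0],
  [0,-0.043,0,0,0],
  [0,-0.043,0,0,0],
  [0,0,0,0,-0.145],
])

```text
clock: 9.6
eef_pos: [468.8, -318.3, 415.0]
orientation: [2.24, 2.203, -0.005]
contact_force: [-0.1, 0.2, -0.1]
grip_width: 88.0
```

Request:
move_arm([
  [0,0,0,0,-0.145],
  [0,0,0,0,-0.145],
  [0,0,0,0,-0.145],
  [0,0,0,0,-0.145],
  [0,0,0,0,-0.145],
])

```text
clock: 10.1
eef_pos: [471.7, -312.5, 414.9]
orientation: [-1.293, -2.862, -0.0]
contact_force: [-0.1, 0.0, -0.1]
grip_width: 87.8
```

Request:
move_arm([
  [0,0,0,0,-0.145],
  [0,0,0,0,-0.145],
  [0,0,0,0,-0.145],
  [0,0,0,0,-0.145],
  [0,0,0,0,-0.125],
])

```text
clock: 10.6
eef_pos: [471.7, -312.4, 414.9]
orientation: [-0.226, -3.132, -0.001]
contact_force: [0.1, 0.3, -0.2]
grip_width: 87.9
```

Request:
move_arm([
  [0,0,0,0,0],
  [0,0,0,0,0],
])

```text
clock: 10.8
eef_pos: [471.7, -312.6, 415.3]
orientation: [-0.241, -3.132, -0.001]
contact_force: [-0.3, 0.1, -0.1]
grip_width: 87.9
```

```bash
python3 -c "
from h import *
g=v2w([-82.5,0,0])[0]
to([g[0],g[1],400])
cv2.imwrite('pics/w9.png',cams.capture('wrist'))
cv2.imwrite('pics/t9.png',cams.capture('top'))
to([g[0],g[1],400])
"
```

```text
t 10.8 tcp [ 471.7 -312.6  415.3] jawyaw 81.19 tilt 0.04 F [-0.3  0.1 -0.1] w 87.9 q [ 0.01  0.23  0.62  1.46 -0.13  1.5   2.05]
tool shift mm [-1.2 -0.1 15.3]
t 10.9 tcp [ 471.8 -312.6  415.6] jawyaw 81.25 tilt 0.03 F [0.5 0.  0. ] w 87.8 q [ 0.01  0.23  0.62  1.46 -0.13  1.5   2.05]
tool shift mm [-1.1 -0.1 15.6]
```

View pics/w9.png

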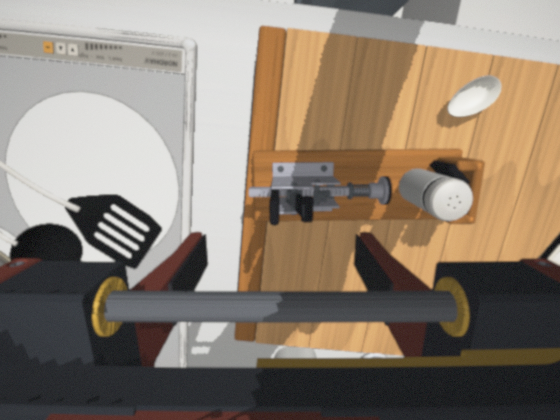

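View pics/t9.png

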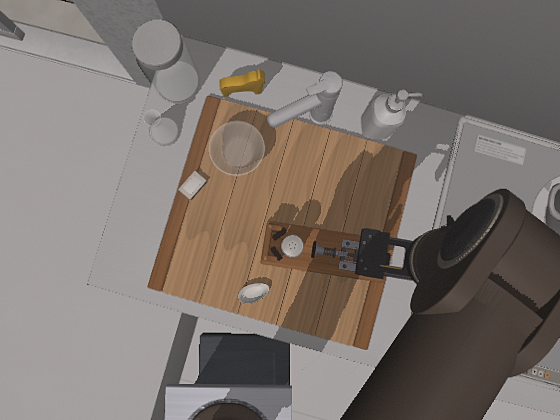

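Run:
```python
from h import *
im=cv2.imread("pics/w9.png");c=cam("wrist")
k=3
x0,y0=230,130
big=cv2.resize(im[y0:y0+120,x0:x0+260],None,fx=k,fy=k,interpolation=cv2.INTER_CUBIC)
def poly(pts,col):
    p=(proj(c,v2w(pts))+0.5-[x0,y0])*k
    cv2.polylines(big,[p.astype(int)],True,col,1)
rect=lambda x0,x1,y,z:[(x0,-y,z),(x1,-y,z),(x1,y,z),(x0,y,z)]
poly(rect(-119,145,46,15),(0,255,0));poly(rect(101,143,38,62),(255,0,0));poly(rect(-94,-18,15,86),(0,0,255));poly(rect(-94.5,-85.5,12,134),(0,255,255))
poly(rect(-53.5-12,-53.5,12,120),(255,255,0))
poly([(44,17*np.cos(a),40+17*np.sin(a)) for a in np.linspace(0,6.28,20)],(255,0,255))
cv2.imwrite("pics/ov9.png",big)
```

```text
(no output)
```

View pics/ov9.png

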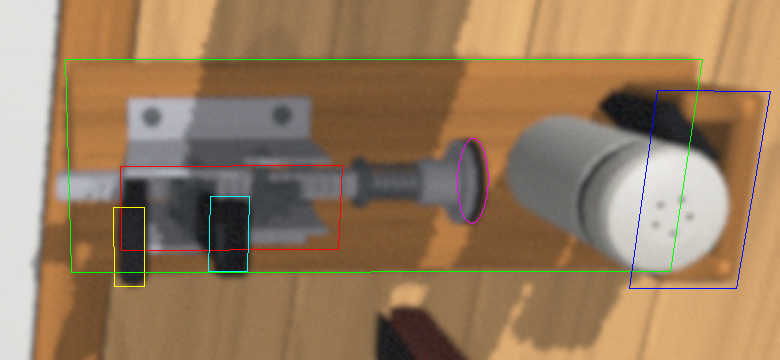

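Request:
move_arm([
  [40,-0.001,0,0.035,0],
  [40,0,0,0.04,0],
  [40,0,0,0.03,0],
  [40,0,0,0.0145,0],
  [40,0,0,0,0],
], force=30)

```text
clock: 11.4
eef_pos: [472.0, -311.9, 294.2]
orientation: [-0.237, -3.129, -0.002]
contact_force: [0.0, 0.6, 0.4]
grip_width: 74.1
```

```bash
python3 -c "
from h import *
g=v2w([-82.5,0,0])[0]
to([g[0],g[1],296])
cv2.imwrite('pics/w10.png',cams.capture('wrist'))
cv2.imwrite('pics/t10.png',cv2.resize(cams.capture('top')[200:300,240:400],None,fx=5,fy=5,interpolation=2))
to([g[0],g[1],296])
"
```

```text
t 11.4 tcp [ 472.  -311.9  294.2] jawyaw 81.33 tilt 0.24 F [0.  0.6 0.4] w 74.1 q [ 0.03  0.28  0.6   1.67 -0.17  1.25  2.08]
tool shift mm [-1.  -0.9 -1.8]
t 11.5 tcp [ 473.1 -312.8  296.9] jawyaw 81.36 tilt 0.02 F [0.8 0.4 1.2] w 74.1 q [ 0.03  0.28  0.6   1.67 -0.17  1.25  2.08]
tool shift mm [ 0.2 -0.1  0.9]
```

View pics/w10.png

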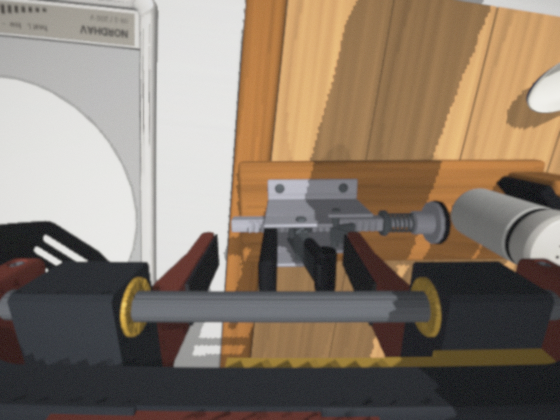

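View pics/t10.png

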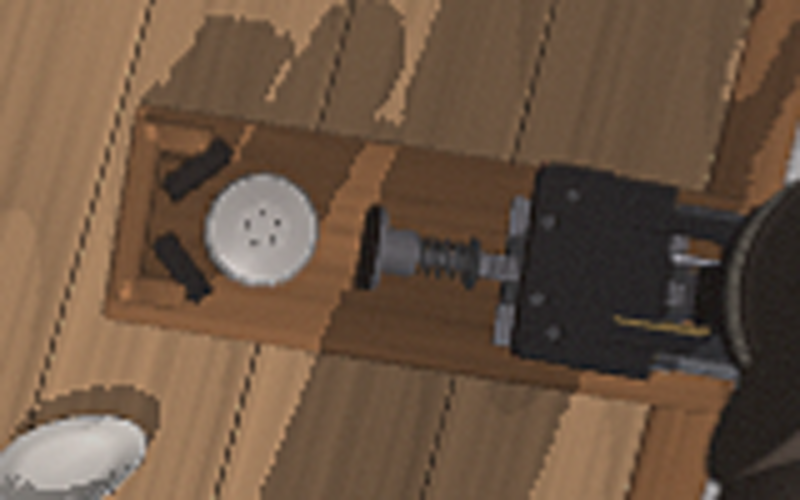

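Request:
move_arm([
  [255,0,0,0,0],
  [255,0,0,0,0],
  [255,0,0,0,0],
  [255,0,0,0,0],
  [255,0,0,0,0],
])

```text
clock: 12.0
eef_pos: [473.9, -311.1, 297.2]
orientation: [0.232, 3.131, 0.004]
contact_force: [0.6, 4.8, 4.0]
grip_width: 37.4
```

Request:
move_arm([
  [255,0,0,0,0],
  [255,0,0,0,0],
  [255,0,0,0,0],
  [255,0,0,0,0],
])

```text
clock: 12.4
eef_pos: [473.8, -311.7, 297.2]
orientation: [0.233, 3.131, 0.002]
contact_force: [1.7, 5.2, 4.5]
grip_width: 22.9
```

```bash
cat >> h.py <<'E'
def look(tag):
    st()
    w=cams.capture('wrist');t=cams.capture('top')
    cv2.imwrite(f'pics/w{tag}.png',w);cv2.imwrite(f'pics/t{tag}.png',t)
    a=cv2.resize(w[180:280,210:490],None,fx=2.85,fy=2.85,interpolation=2)
    b=cv2.resize(t[215:275,250:410],None,fx=5,fy=5,interpolation=2)
    b=cv2.resize(b,(a.shape[1],int(b.shape[0]*a.shape[1]/b.shape[1])))
    cv2.imwrite(f'pics/l{tag}.png',np.vstack([a,b])[:600])
E
python3 -c "
from h import *
look(11)"
```

```text
t 12.4 tcp [ 473.8 -311.7  297.2] jawyaw 81.5 tilt 0.11 F [1.7 5.2 4.5] w 22.9 q [ 0.02  0.28  0.6   1.67 -0.17  1.25  2.09]
```

View pics/l11.png

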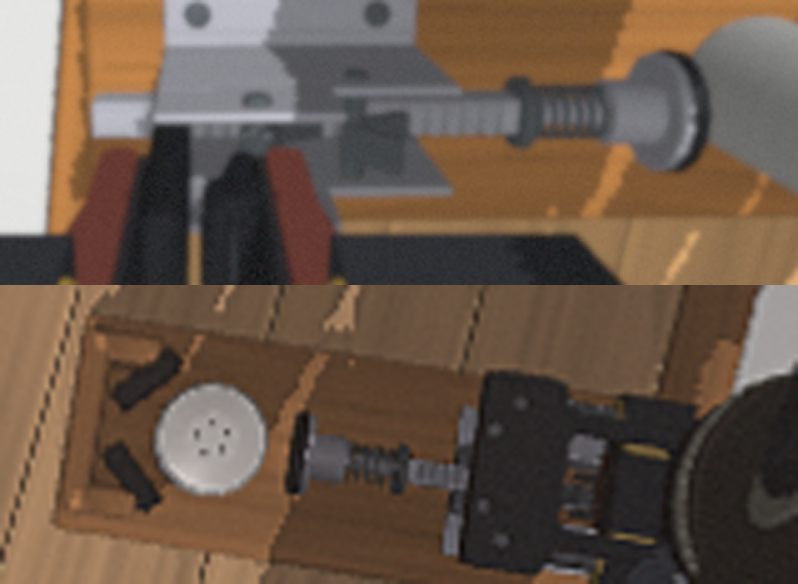

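Request:
move_arm([
  [40,0,0,0,0],
  [40,0,0,0,0],
  [40,0,0,0,0],
  [40,0,0,0,0],
  [40,0,0,0,0],
])

```text
clock: 13.0
eef_pos: [472.4, -313.2, 296.2]
orientation: [-0.236, -3.132, 0.001]
contact_force: [0.5, 1.3, -0.4]
grip_width: 59.6
```

Request:
move_arm([
  [40,0,0,0,0],
  [40,0,0,0,0],
  [40,0,0,0,0],
])

```text
clock: 13.3
eef_pos: [472.8, -313.1, 296.5]
orientation: [0.236, 3.133, -0.001]
contact_force: [0.5, 0.3, -0.5]
grip_width: 74.0
```

```bash
python3 -c "
from h import *
look(12)"
```

```text
t 13.3 tcp [ 472.8 -313.1  296.5] jawyaw 81.4 tilt 0.02 F [ 0.5  0.3 -0.5] w 74.0 q [ 0.03  0.28  0.6   1.67 -0.17  1.25  2.09]
```

View pics/l12.png

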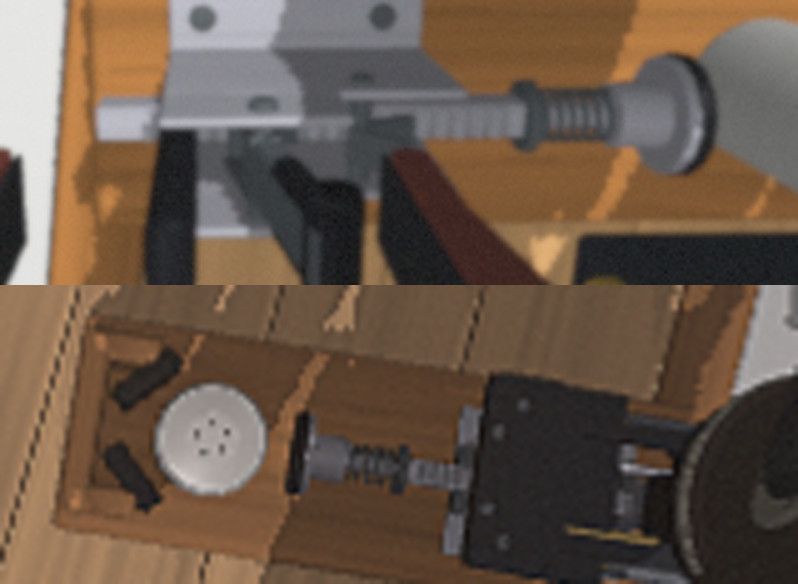

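```bash
cat >> h.py <<'E'
def strip(tag,cn="top",z=50,ys=np.linspace(-4,4,9),xs=np.arange(0,100,0.5)):
    im=cv2.imread(f'pics/{cn[0]}{tag}.png');c=cam("top")
    P=np.array([[ (x,y,z) for x in xs] for y in ys])
    p=proj(c,v2w(P.reshape(-1,3))).reshape(len(ys),len(xs),2).astype(np.float32)
    return xs,cv2.remap(im,p[...,0],p[...,1],cv2.INTER_CUBIC)
def strips(tags,out):
    rows=[]
    for t in tags:
        xs,s=strip(t,ys=np.linspace(-25,25,101)); rows.append(cv2.resize(s,(800,120)));
    cv2.imwrite(out,np.vstack(rows))
E
python3 - <<'E'
from h import *
# t10 crop only was saved; use t9
strips([9,11,12],"pics/st1.png")
E
```

```text
(no output)
```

View pics/st1.png

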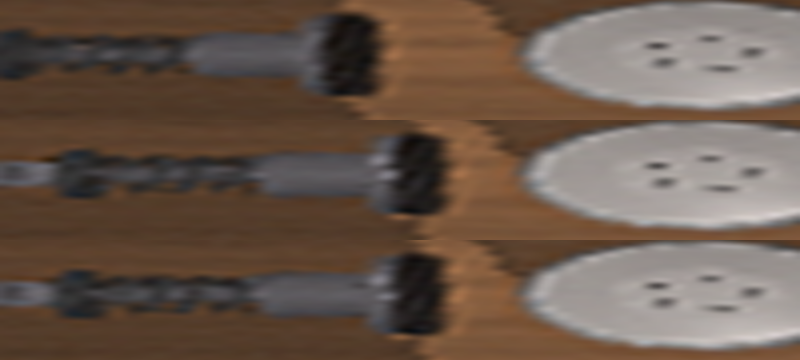

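Request:
move_arm([
  [255,0,0,0,0],
  [255,0,0,0,0],
  [255,0,0,0,0],
  [255,0,0,0,0],
  [255,0,0,0,0],
])

```text
clock: 13.9
eef_pos: [473.4, -311.5, 296.7]
orientation: [0.233, 3.132, 0.003]
contact_force: [1.1, 5.0, 3.8]
grip_width: 37.0
```

Request:
move_arm([
  [255,0,0,0,0],
  [255,0,0,0,0],
  [255,0,0,0,0],
  [255,0,0,0,0],
])

```text
clock: 14.3
eef_pos: [473.5, -311.7, 296.7]
orientation: [0.233, 3.132, 0.002]
contact_force: [0.1, 4.7, 3.0]
grip_width: 23.2
```

```bash
python3 -c "
from h import *
look(13)"
```

```text
t 14.3 tcp [ 473.5 -311.7  296.7] jawyaw 81.5 tilt 0.08 F [0.1 4.7 3. ] w 23.2 q [ 0.02  0.28  0.6   1.67 -0.17  1.25  2.09]
```

Request:
move_arm([
  [40,0,0,0,0],
  [40,0,0,0,0],
  [40,0,0,0,0],
  [40,0,0,0,0],
  [40,0,0,0,0],
])

```text
clock: 14.9
eef_pos: [472.5, -313.2, 296.2]
orientation: [-0.236, -3.132, 0.001]
contact_force: [0.2, 0.3, -0.3]
grip_width: 59.7
```

Request:
move_arm([
  [40,0,0,0,0],
  [40,0,0,0,0],
  [40,0,0,0,0],
])

```text
clock: 15.2
eef_pos: [472.8, -313.0, 296.5]
orientation: [0.236, 3.133, -0.001]
contact_force: [0.4, -0.1, -0.0]
grip_width: 73.9
```

```bash
python3 -c "
from h import *
look(14)
strips([12,13,14],'pics/st2.png')"
```

```text
t 15.2 tcp [ 472.8 -313.   296.5] jawyaw 81.39 tilt 0.02 F [ 0.4 -0.1 -0. ] w 73.9 q [ 0.03  0.28  0.6   1.67 -0.17  1.25  2.09]
```

View pics/st2.png

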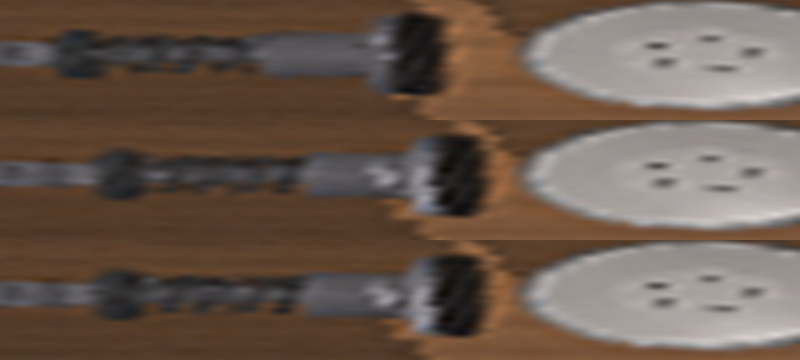

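Request:
move_arm([
  [255,0,0,0,0],
  [255,0,0,0,0],
  [255,0,0,0,0],
  [255,0,0,0,0],
  [255,0,0,0,0],
])

```text
clock: 15.8
eef_pos: [473.4, -311.5, 296.6]
orientation: [0.233, 3.132, 0.003]
contact_force: [0.6, 4.2, 4.1]
grip_width: 37.8
```

Request:
move_arm([
  [255,0,0,0,0],
  [255,0,0,0,0],
  [255,0,0,0,0],
  [255,0,0,0,0],
])

```text
clock: 16.2
eef_pos: [473.5, -311.7, 296.7]
orientation: [0.233, 3.132, 0.002]
contact_force: [0.8, 6.1, 4.3]
grip_width: 23.0
```

```bash
python3 -c "
from h import *
look(15)
strips([9,14,15],'pics/st3.png')"
```

```text
t 16.2 tcp [ 473.5 -311.7  296.7] jawyaw 81.5 tilt 0.08 F [0.8 6.1 4.3] w 23.0 q [ 0.02  0.28  0.6   1.67 -0.17  1.25  2.09]
```

View pics/st3.png

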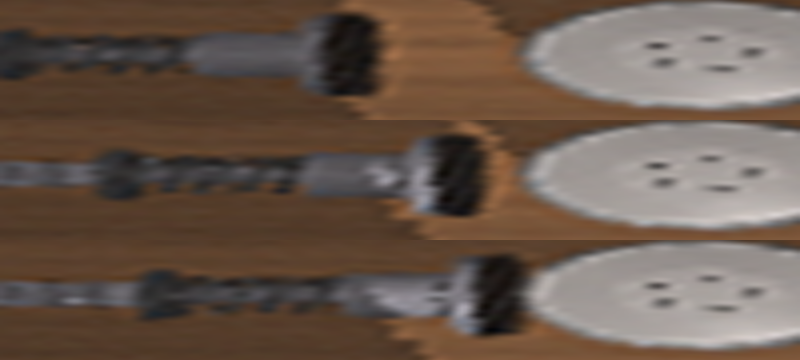

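View pics/l15.png

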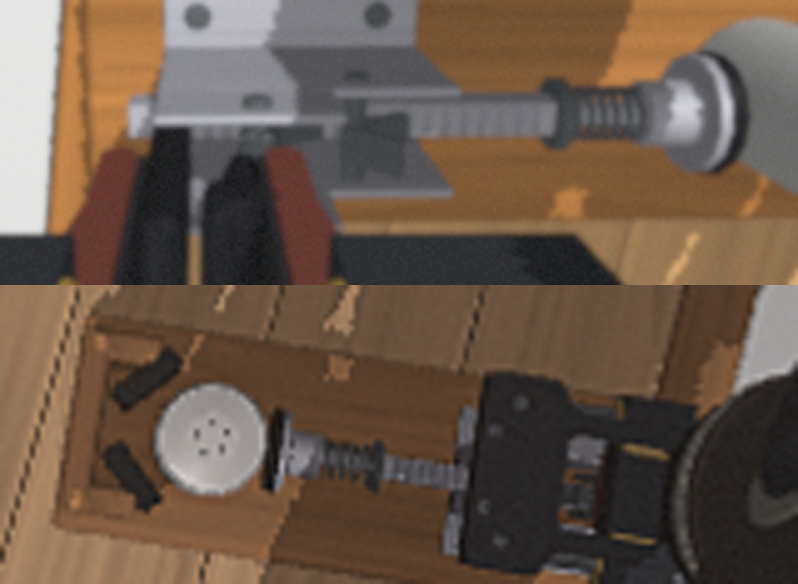

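Request:
move_arm([
  [40,0,0,0,0],
  [40,0,0,0,0],
  [40,0,0,0,0],
  [40,0,0,0,0],
  [40,0,0,0,0],
])

```text
clock: 16.8
eef_pos: [472.5, -313.2, 296.3]
orientation: [-0.236, -3.132, 0.001]
contact_force: [1.0, 0.7, 0.2]
grip_width: 59.6
```

Request:
move_arm([
  [40,0,0,0,0],
  [40,0,0,0,0],
  [40,0,0,0,0],
])

```text
clock: 17.1
eef_pos: [472.8, -313.0, 296.5]
orientation: [0.236, 3.133, -0.001]
contact_force: [1.0, 0.3, -0.1]
grip_width: 73.5
```

Request:
move_arm([
  [255,0,0,0,0],
  [255,0,0,0,0],
  [255,0,0,0,0],
  [255,0,0,0,0],
  [255,0,0,0,0],
])

```text
clock: 17.6
eef_pos: [473.4, -311.6, 296.7]
orientation: [0.233, 3.132, 0.003]
contact_force: [0.1, 5.0, 3.4]
grip_width: 37.5
```

Request:
move_arm([
  [255,0,0,0,0],
  [255,0,0,0,0],
  [255,0,0,0,0],
  [255,0,0,0,0],
])

```text
clock: 18.0
eef_pos: [473.5, -311.7, 296.7]
orientation: [0.233, 3.132, 0.002]
contact_force: [0.3, 6.2, 4.4]
grip_width: 23.3
```

```bash
python3 -c "
from h import *
look(16)
strips([15,16],'pics/st4.png')"
```

```text
t 18.0 tcp [ 473.5 -311.7  296.7] jawyaw 81.5 tilt 0.08 F [0.3 6.2 4.4] w 23.3 q [ 0.02  0.28  0.6   1.67 -0.17  1.25  2.09]
```

View pics/st4.png

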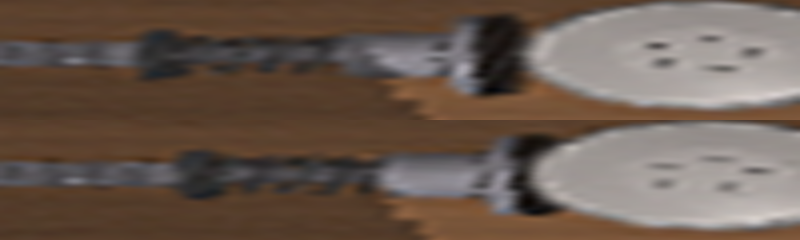

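View pics/l16.png

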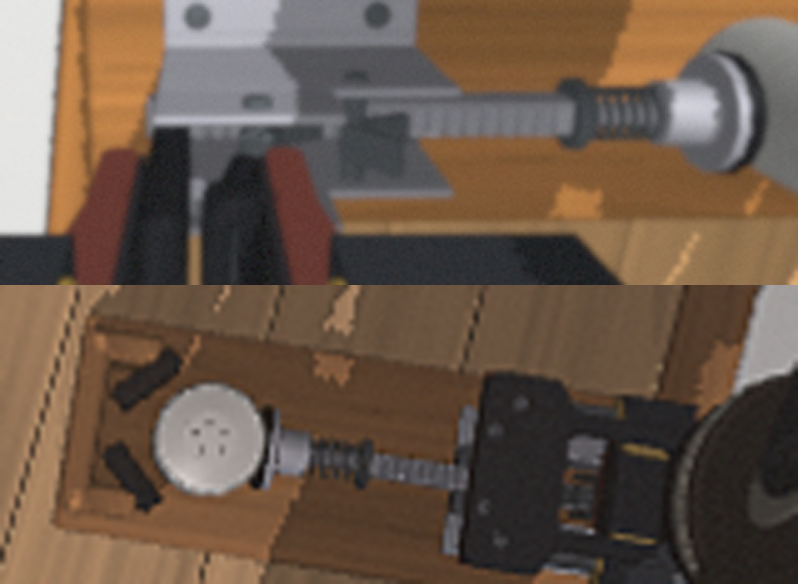

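Request:
move_arm([
  [40,0,0,0,0],
  [40,0,0,0,0],
  [40,0,0,0,0],
  [40,0,0,0,0],
  [40,0,0,0,0],
])

```text
clock: 18.6
eef_pos: [472.5, -313.2, 296.3]
orientation: [-0.236, -3.132, 0.001]
contact_force: [-0.6, 0.6, -0.6]
grip_width: 59.4
```

Request:
move_arm([
  [40,0,0,0,0],
  [40,0,0,0,0],
  [40,0,0,0,0],
])

```text
clock: 18.9
eef_pos: [472.8, -313.1, 296.5]
orientation: [0.236, 3.133, -0.001]
contact_force: [0.5, -0.7, -0.3]
grip_width: 74.0
```

Request:
move_arm([
  [255,0,0,0,0],
  [255,0,0,0,0],
  [255,0,0,0,0],
  [255,0,0,0,0],
  [255,0,0,0,0],
])

```text
clock: 19.4
eef_pos: [473.5, -311.4, 296.7]
orientation: [0.233, 3.132, 0.003]
contact_force: [0.8, 4.7, 4.2]
grip_width: 37.7
```

Request:
move_arm([
  [255,0,0,0,0],
  [255,0,0,0,0],
  [255,0,0,0,0],
  [255,0,0,0,0],
])

```text
clock: 19.8
eef_pos: [473.5, -311.7, 296.7]
orientation: [0.233, 3.132, 0.002]
contact_force: [0.4, 4.9, 3.9]
grip_width: 23.0
```

```bash
python3 -c "
from h import *
look(17)
strips([15,16,17],'pics/st5.png')"
```

```text
t 19.8 tcp [ 473.5 -311.7  296.7] jawyaw 81.5 tilt 0.08 F [0.4 4.9 3.9] w 23.0 q [ 0.02  0.28  0.6   1.67 -0.17  1.25  2.09]
```

View pics/st5.png

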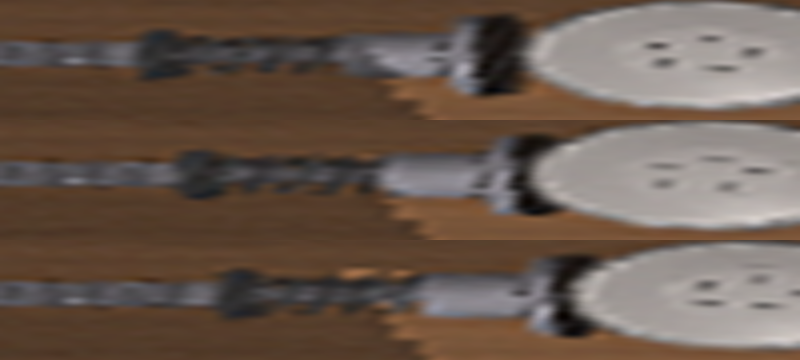

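View pics/l17.png

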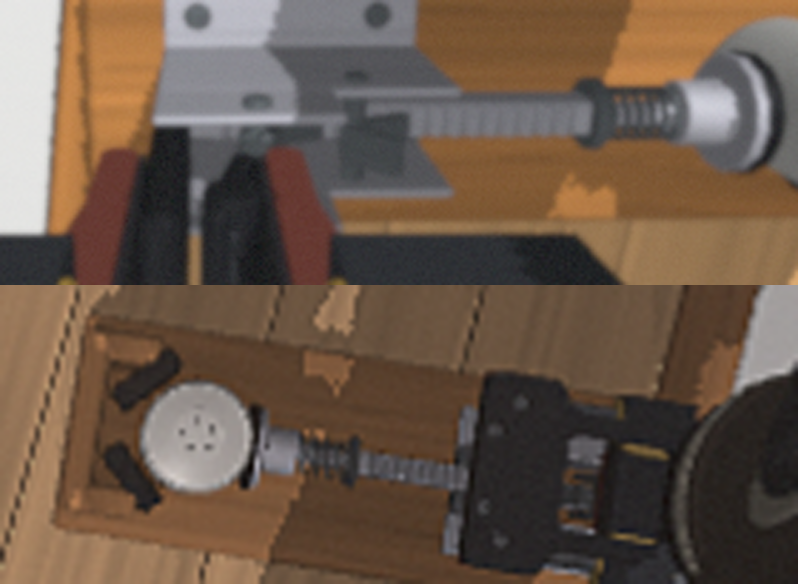

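Request:
move_arm([
  [40,0,0,0,0],
  [40,0,0,0,0],
  [40,0,0,0,0],
  [40,0,0,0,0],
  [40,0,0,0,0],
])

```text
clock: 20.4
eef_pos: [472.5, -313.2, 296.3]
orientation: [-0.236, -3.132, 0.001]
contact_force: [0.3, 0.2, -0.0]
grip_width: 59.5
```

Request:
move_arm([
  [40,0,0,0,0],
  [40,0,0,0,0],
  [40,0,0,0,0],
])

```text
clock: 20.7
eef_pos: [472.8, -313.0, 296.5]
orientation: [0.236, 3.133, -0.0]
contact_force: [0.3, 0.2, 0.4]
grip_width: 73.6
```

Request:
move_arm([
  [255,0,0,0,0],
  [255,0,0,0,0],
  [255,0,0,0,0],
  [255,0,0,0,0],
  [255,0,0,0,0],
])

```text
clock: 21.2
eef_pos: [473.5, -311.5, 296.7]
orientation: [0.233, 3.132, 0.003]
contact_force: [1.3, 6.0, 4.4]
grip_width: 37.0
```

Request:
move_arm([
  [255,0,0,0,0],
  [255,0,0,0,0],
  [255,0,0,0,0],
  [255,0,0,0,0],
])

```text
clock: 21.6
eef_pos: [473.5, -311.7, 296.7]
orientation: [0.233, 3.132, 0.002]
contact_force: [-0.3, 5.1, 4.3]
grip_width: 23.3
```

```bash
python3 -c "
from h import *
look(18)
strips([16,17,18],'pics/st6.png')"
```

```text
t 21.6 tcp [ 473.5 -311.7  296.7] jawyaw 81.5 tilt 0.09 F [-0.3  5.1  4.3] w 23.3 q [ 0.02  0.28  0.6   1.67 -0.17  1.25  2.09]
```

View pics/st6.png

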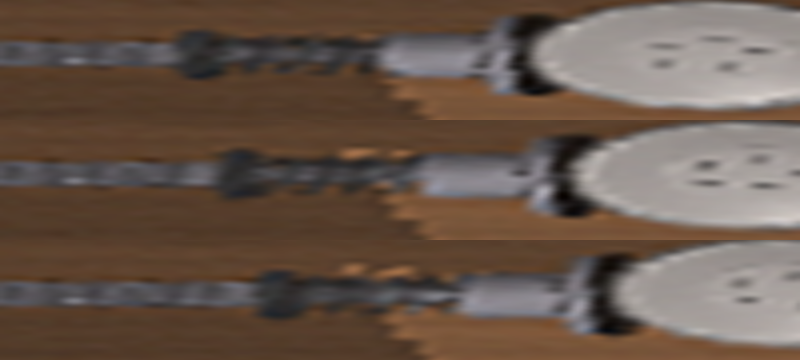

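View pics/l18.png

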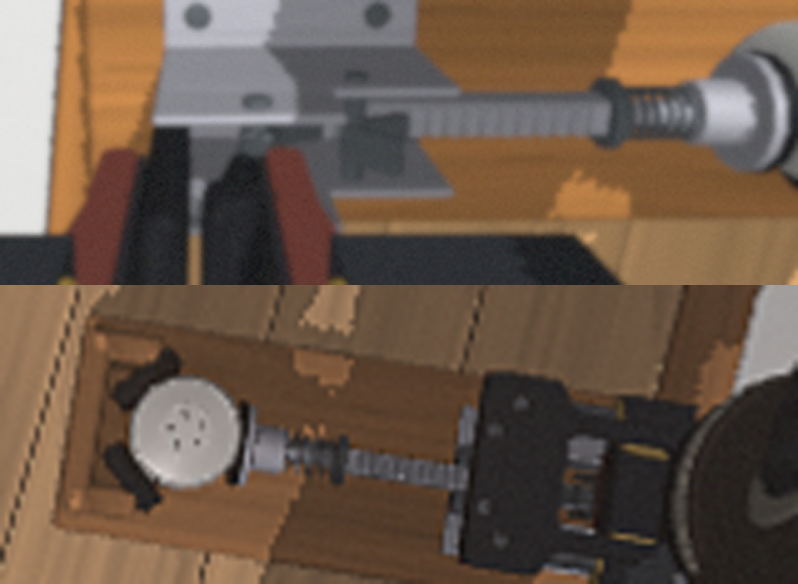

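Request:
move_arm([
  [40,0,0,0,0],
  [40,0,0,0,0],
  [40,0,0,0,0],
  [40,0,0,0,0],
  [40,0,0,0,0],
])

```text
clock: 22.2
eef_pos: [472.5, -313.2, 296.3]
orientation: [-0.236, -3.132, 0.001]
contact_force: [0.5, 1.5, -0.3]
grip_width: 59.8
```

Request:
move_arm([
  [40,0,0,0,0],
  [40,0,0,0,0],
  [40,0,0,0,0],
])

```text
clock: 22.5
eef_pos: [472.8, -313.1, 296.5]
orientation: [0.236, 3.133, -0.001]
contact_force: [1.1, -1.3, -0.2]
grip_width: 73.8
```

Request:
move_arm([
  [255,0,0,0,0],
  [255,0,0,0,0],
  [255,0,0,0,0],
  [255,0,0,0,0],
  [255,0,0,0,0],
])

```text
clock: 23.0
eef_pos: [473.5, -311.3, 296.7]
orientation: [0.233, 3.132, 0.003]
contact_force: [1.4, 6.2, 4.8]
grip_width: 37.8
```

Request:
move_arm([
  [255,0,0,0,0],
  [255,0,0,0,0],
  [255,0,0,0,0],
  [255,0,0,0,0],
])

```text
clock: 23.4
eef_pos: [473.6, -311.7, 296.8]
orientation: [0.233, 3.132, 0.002]
contact_force: [0.3, 5.6, 5.1]
grip_width: 23.0
```

```bash
python3 -c "
from h import *
look(19)
strips([17,18,19],'pics/st7.png')"
```

```text
t 23.4 tcp [ 473.6 -311.7  296.8] jawyaw 81.5 tilt 0.09 F [0.3 5.6 5.1] w 23.0 q [ 0.02  0.28  0.6   1.67 -0.17  1.25  2.09]
```

View pics/st7.png

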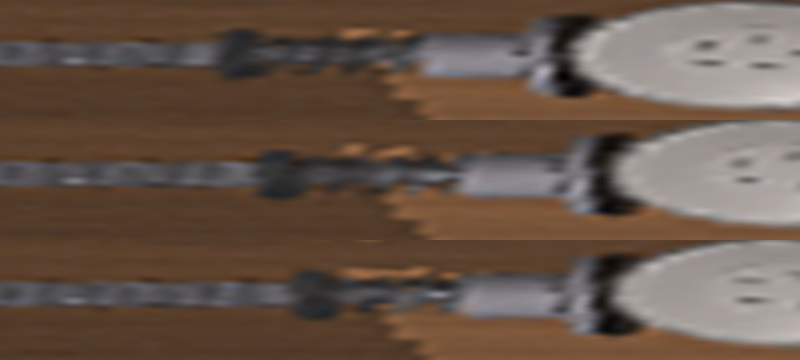

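View pics/l19.png

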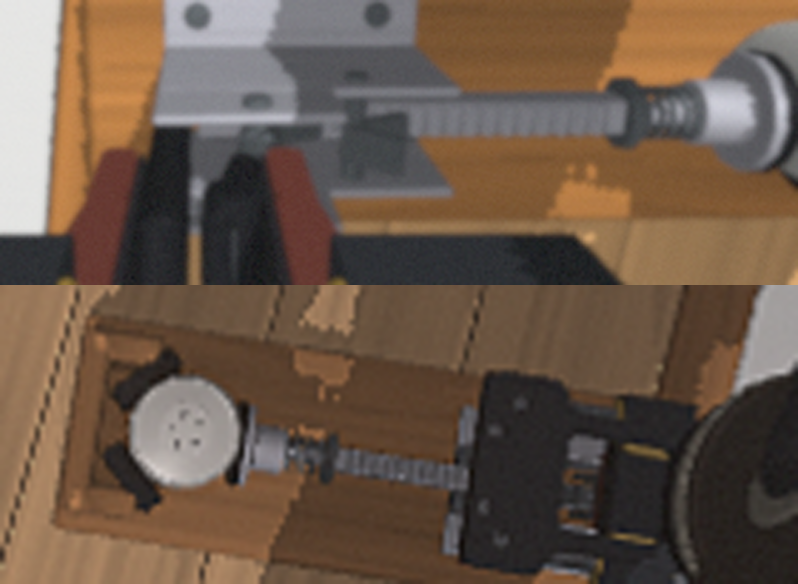

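Request:
move_arm([
  [40,0,0,0,0],
  [40,0,0,0,0],
  [40,0,0,0,0],
  [40,0,0,0,0],
  [40,0,0,0,0],
])

```text
clock: 24.0
eef_pos: [472.4, -313.2, 296.1]
orientation: [-0.236, -3.132, 0.001]
contact_force: [1.2, 1.7, -0.8]
grip_width: 59.6
```

Request:
move_arm([
  [40,0,0,0,0],
  [40,0,0,0,0],
  [40,0,0,0,0],
  [40,0,0,0,0],
])

```text
clock: 24.4
eef_pos: [472.8, -312.9, 296.5]
orientation: [0.235, 3.133, -0.0]
contact_force: [0.4, 1.0, -0.2]
grip_width: 74.0
```

```bash
python3 -c "
from h import *
look(20)
strips([18,19,20],'pics/st8.png')"
```

```text
t 24.4 tcp [ 472.8 -312.9  296.5] jawyaw 81.41 tilt 0.01 F [ 0.4  1.  -0.2] w 74.0 q [ 0.03  0.28  0.6   1.67 -0.17  1.25  2.09]
```

View pics/st8.png

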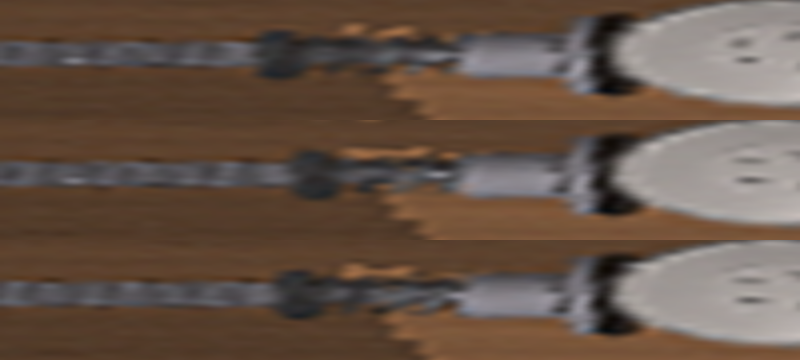

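View pics/l20.png

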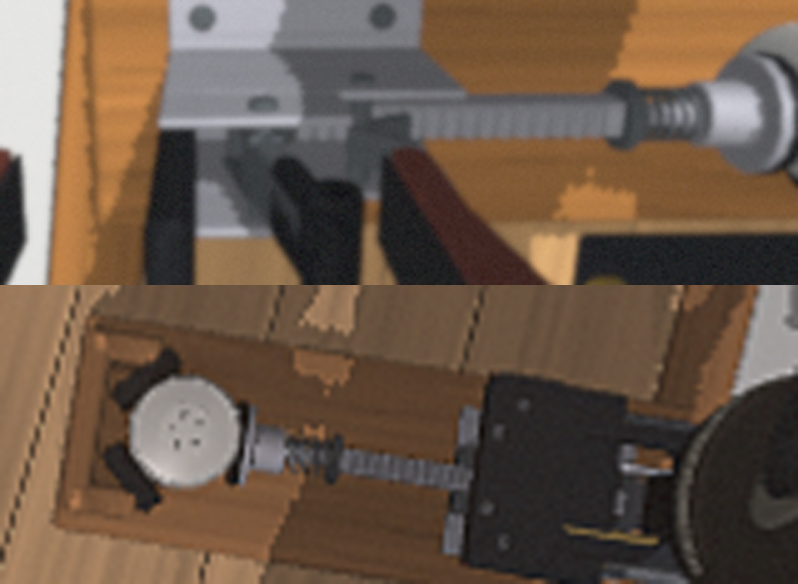

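Slipped back 2 mm, as expected after a real press; the trigger is fully released. Now the final squeeze, held.

Request:
move_arm([
  [255,0,0,0,0],
  [255,0,0,0,0],
  [255,0,0,0,0],
  [255,0,0,0,0],
  [255,0,0,0,0],
])

```text
clock: 25.0
eef_pos: [474.0, -309.8, 296.9]
orientation: [0.231, 3.132, 0.007]
contact_force: [-0.7, 10.0, 7.1]
grip_width: 37.3
```

Request:
move_arm([
  [255,0,0,0,0],
  [255,0,0,0,0],
  [255,0,0,0,0],
  [255,0,0,0,0],
  [255,0,0,0,0],
])

```text
clock: 25.5
eef_pos: [474.0, -311.7, 297.0]
orientation: [0.232, 3.131, 0.002]
contact_force: [1.8, 5.3, 6.5]
grip_width: 23.0
```

```bash
python3 -c "
from h import *
look(21)
strips([18,19,20,21],'pics/st9.png')
cv2.imwrite('pics/s21.png',cams.capture('side'))"
```

```text
t 25.5 tcp [ 474.  -311.7  297. ] jawyaw 81.51 tilt 0.12 F [1.8 5.3 6.5] w 23.0 q [ 0.02  0.28  0.6   1.67 -0.17  1.25  2.09]
```

View pics/st9.png

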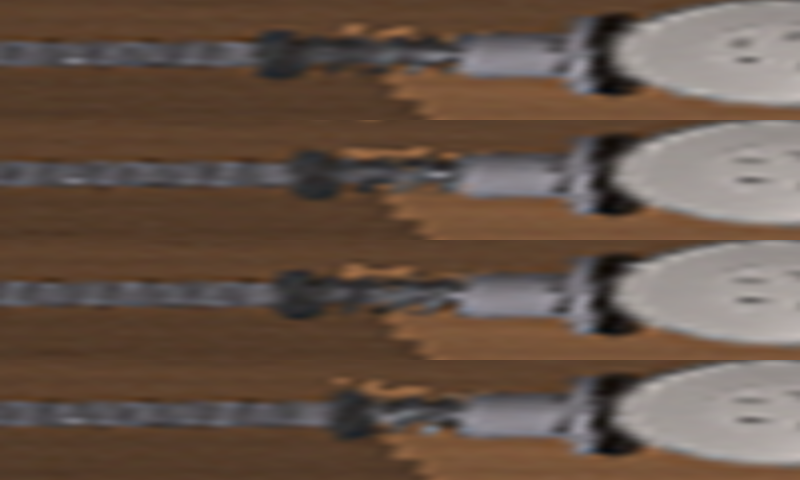

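View pics/l21.png

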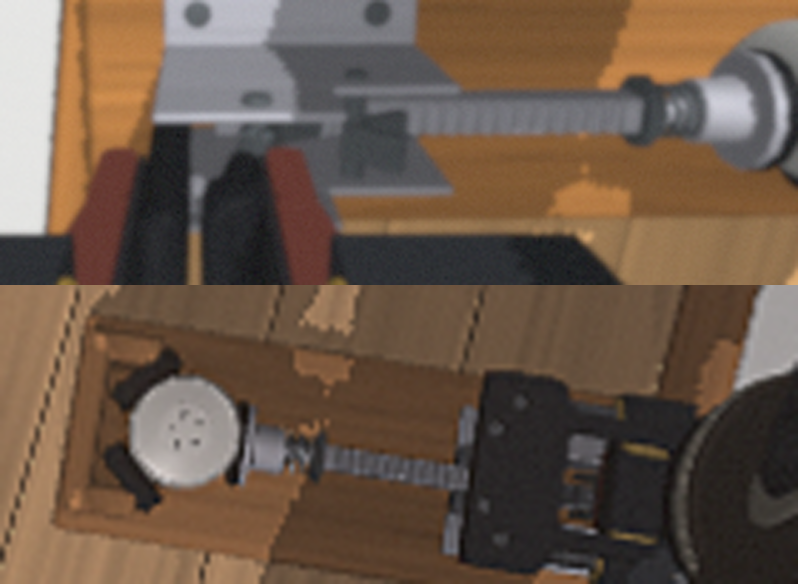

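View pics/s21.png

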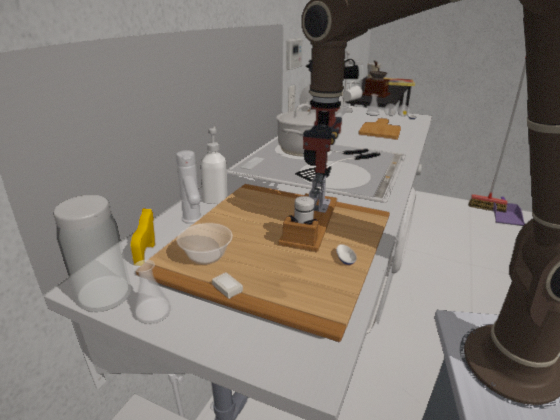

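```bash
python3 -c "
from h import *
a=cv2.imread('pics/t9.png');b=cv2.imread('pics/t21.png')
for n,(u0,v0,u1,v1) in dict(bowl=(200,115,275,180),rest=(230,278,275,308),box=(175,165,212,202)).items(): print(n,cv2.absdiff(a,b)[v0:v1,u0:u1].max(2).mean().round(2))
st();print(manip.close_job())"
```

```text
bowl 4.25
rest 4.69
box 4.6
t 25.65 tcp [ 473.9 -311.7  297. ] jawyaw 81.5 tilt 0.12 F [2.3 5.6 5.6] w 22.7 q [ 0.02  0.28  0.6   1.67 -0.17  1.25  2.09]
the job is handed in; nothing more can be done
None
```

The shaker is clamped in the V block with the pad's spring about half pressed in. I handed the job in at 25.7 s while still holding the trigger fully squeezed.

- **Placing:** I gripped the shaker by its cap, stood it upright on the plank about 7 mm short of the seat, and let go. It stayed upright.
- **Pumping:** I made 8 full squeezes, and the trigger sprang right back after each of the first 7.
- **Spring:** The top camera put it at about 4.6 mm on squeeze 7. It eased off about 2 mm when I released, and read about 9.4 mm on the held 8th squeeze (target about 9.5 mm).
- **Grip at the end:** The fingers were 22.7 mm apart, where about 24 mm means fully squeezed. They held with the 30 N I had set.
- **Other objects:** The bowl, spoon rest and match box showed no change between pictures taken before and after the pumping. In the final side picture they look to be where they started.
- **Odd reading:** The first squeeze moved the rod about 8 mm instead of 5 mm or less. The later ones moved it about 5 mm each, so I judged the end by the spring itself, not by counting squeezes.

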